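Unstack the fittings onto their marked pads

ROBOT

A 6-joint arm with a two-finger parallel gripper is mounted at the origin on the work surface. World frame = base frame: x ahead of the robot, y to its left, z up, the work surface at z = 0. Lengths are in m, angles in rad, forces in N, time in s.
With the tool pointing down it reaches from about 0.25 to 0.8 m from the base axis. Payload 3.9 kg.
Tool frame: the origin (TCP) lies at the very end of the fingers, on their centre line; the grasp point (between the pads) lies r.grasp_offset behind it (r.grasp_offset is the distance from the TCP to the grasp point, in m); y points along the fingers, x is the direction in which the jaws open and shut, and the axes are right-handed (so a half turn about y gives the same grasp; the last joint's range is limited). The gripper opens to 85 mm and grips with 20 to 120 N. Pads are 22 mm wide; open, the fingers measure 114 mm over their backs; the gripper's body (76 mm by 85 mm) begins 54 mm behind the grasp point. The pads swing forward as they close: fully open they stand 13 mm farther back than shut.
Start: joints at [1.292, 0.26, -0.138, 1.173, 0, 1.571], TCP at [0.144, 0.505, 0.231] pointing down, gripper open.
Joint ranges: [-2.78, 2.78], [-0.83, 1.72], [-1.28, 1.37], [-1.9, 2.12], [-1.57, 1.48], [-3.14, 3.14]. Speed limits (rad/s): [2.57, 2.57, 3.14, 3.14, 3.14, 3.14].

INTERFACE

Orientations are given as a 3x3 rotation matrix whose columns are the frame's x, y, z axes.
In Python, from station import telemetry, vision, job, r gives the robot as it stands. The module is installed in compiled form; this text tells all that it offers.
- The arm moves only by the tool play_rows, never from a script. Its argument "series" is text: rows parted by semicolons, each of 7 numbers parted by spaces: the opening, from 0 (shut) to 1 (fully open), then the shift along the tool's x, y, z each as a share of 0.03 m, from -1 to 1, then the turn, a rotation vector about the tool's x, y, z each as a share of 5 degrees, from -1 to 1. A call has 1 to 5 rows; each row shifts and turns the commanded pose from where the row before left it, along the tool's axes as they then stand; what a row does not reach is not made up. A row lasts 1/10 s, in which the tool goes at most 50 mm and 8.59 degrees, less where a joint would pass 70% of its speed; a pose out of reach is approached as far as the arm can. A call with a number of a shift or a turn outside -1 to 1 is refused whole. A call with a gripper value outside its range is refused whole. The fingers move at their own pace and stop on an object; the grip force is fixed at half the most. Time passes only in rows, so rows that do not move let the fingers close. It gives the time, the measured TCP pose, the force and the opening at its end, in the units of the state.
- telemetry.get_obs(): the state, without advancing time (a new reading comes with each control period).
- vision.read_camera(name): name is "scene" or "side" or "wrist"; returns a dict with "image" (400x640x3 uint8, red, green, blue), "fx", "fy", "cx", "cy" (pixels), "k1" (the pictures are not rectified: a ray, as slopes to the right and down, at radius r is drawn at 1 + k1 r^2 times it, then the intrinsics apply), "view" (4x4, takes a point from world to camera coordinates); the wrist camera has in their place "mount" (4x4, takes a point from camera to tool coordinates, whose origin is the TCP and whose axes are the tool frame's). Camera axes: x right, y down, z forward; pixel columns grow to the right and rows downward; lengths in m; the calibration is good to about 2 mm. A picture is of the moment at which its call begins: read the wrist's pose just before it. There is no depth.
- job.sign_off(): hands the job in, once; it reports no verdict.
The state is a dict: "time_s": time; "joint_positions": joint angles; "qd": joint speeds; "effort": joint torques, N m; "position": TCP position; "eef_rot": TCP orientation; "ft_force": force on the tool from outside, world axes, zero at the start; "moment": the same for the moment, N m; "opening": finger opening in m.
Only numpy, scipy, OpenCV 4.12 (cv2) and the standard library are available. Lean on these libraries where they do the work, as an engineer would, in place of code of your own. Each camera call takes 0.05 s, during which the arm holds its last target.

TASK

Take the stack of fittings apart from the top down and set each piece gently, upright and centred on the pad that carries its own colour and shape: first the chrome nut, then the green plug, then the copper cap, and last the blue flange, with its ears lying along the marked ears. Do not drop anything or tip it over, and leave the copper tee and the T-bolt clamp where they lie.

Things in the scene. Friction and masses are not known exactly. Their poses are not given: they have to be found in the camera images.
- nut: Chrome compression nut with a dark bore, the topmost piece of the stack: hexagon 24 mm across the flats (27.7 mm across the corners), 22 mm tall. Origin at the centre of its underside, which is about 82 mm above the table at the start. z up; two of its flats look along +y and -y, the rest every 60 degrees.
- plug: Green plastic drain plug, second from the top: round ribbed head 34 mm in diameter and 20 mm tall, with a narrower round stub 29 mm in diameter and 8 mm tall on top of it (28 mm tall in all). Origin at the centre of its underside, about 54 mm above the table at the start. z up.
- cap: Copper pipe end cap, third from the top: plain round drum 44 mm in diameter, 28 mm tall, flat on both ends. Origin at the centre of its underside, about 26 mm above the table at the start. z up.
- flange: Blue two-bolt flange, bottom of the stack, on the table: a square block 56 x 56 mm, 26 mm tall, with a low ear (32 mm wide, 12 mm thick) on two opposite sides; 120 mm over both ears. Origin at the centre of its underside. x runs through both ears, z up; the plain sides look along +y and -y. The pieces only rest on each other, each centred within 3 mm on the one below; 40 to 420 g each.
- pad_nut: Fixed black pad, 6 mm thick (never moves), 90 x 90 mm, lying flat on the table with a silver-grey hexagon 44 mm across the flats painted on its top: the place of the chrome nut. Origin at the middle of its underside (z = 0), so the mark is 6 mm above it; z up.
- pad_plug: Fixed black pad, 6 mm thick (never moves), 90 x 90 mm, lying flat on the table with a green disc 54 mm in diameter painted on its top: the place of the green plug. Origin at the middle of its underside (z = 0), so the mark is 6 mm above it; z up.
- pad_cap: Fixed black pad, 6 mm thick (never moves), 90 x 90 mm, lying flat on the table with a copper-coloured disc 64 mm in diameter painted on its top: the place of the copper cap. Origin at the middle of its underside (z = 0), so the mark is 6 mm above it; z up.
- pad_flange: Fixed black pad, 6 mm thick (never moves), 154 x 90 mm, lying flat on the table with a blue outline of the flange with its two ears, 140 mm long and 76 mm wide painted on its top: the place of the blue flange. Origin at the middle of its underside (z = 0), so the mark is 6 mm above it; z up. x runs along the 154 mm side, the line through the marked ears.
- tee: Loose copper pipe tee lying on the table among the pads, to be left alone: 72 mm long along x, its branch reaching 40 mm to +y from the middle, 26 mm high. Origin on the table below where the tubes meet; z up.
- clamp: Loose steel T-bolt hose clamp lying flat among the pads, to be left alone: round band 70 mm in diameter, 19 mm high, with a bolt 66 mm long beside it on the +x side (reaching x = +49 mm). Origin at the middle of the band on the table; z up.

How it is judged:
By the outcome, as a careful person would: the job done as asked, in the order asked, and still so for the second after the job is handed in, with the robot touching nothing.
It also fails if it takes over 109 s, if anything falls off the work surface, if the arm or the gripper's body presses on something with over 40 N, if the wrist force passes 120 N, or if a joint passes its speed limit or range.

## Working session

There is one attempt and no reset: what is moved stays moved. The work goes in short steps, Python scripts to look and compute and a tool call to move; the robot and the scene stay as the last step left them, time stands still between calls to the robot, and variables do not carry over. Pictures are saved under pics/ and viewed, and the job is handed in when it is done.

Besides the shell and the picture viewer there is one more tool, called as a command line: name --argument value ..., lists and objects as JSON in quotes. play_rows: Moves the arm, as the interface text tells. Shift numbers are shares of 0.03 m and turn numbers shares of 5 degrees, none past 1 either way. Its arguments: {"type":"object","properties":{"series":{"type":"string"}},"required":["series"]}

```bash
mkdir -p pics; python3 - <<'E'
from station import telemetry, vision, job, r
import cv2, numpy as np
o=telemetry.get_obs(); print(o); print(r.grasp_offset)
for n in ["scene","side","wrist"]:
    c=vision.read_camera(n)
    cv2.imwrite(f"pics/{n}0.png",c["image"][:,:,::-1])
    print(n,{k:(np.round(v,4).tolist() if k!="image" else 0) for k,v in c.items()})
E
```

```text
{'time_s': 0.0, 'joint_positions': array([ 1.29200578e+00,  2.60693930e-01, -1.39369988e-01,  1.17269239e+00,
        3.36628976e-05,  1.57081975e+00]), 'qd': array([ 1.03267706e-03, -4.59477276e-04, -5.56895218e-05,  1.28141368e-03,
       -9.65246763e-04,  1.54492074e-04]), 'effort': array([-5.49244014e-04, -4.05675101e+01,  2.53924102e+01,  1.89093570e-02,
       -6.12508393e-05, -6.98682925e-06]), 'position': array([0.14427961, 0.50408102, 0.23045935]), 'eef_rot': array([[ 2.75215080e-01, -5.71736013e-04, -9.61382511e-01],
       [ 9.61380683e-01, -1.87503907e-03,  2.75215672e-01],
       [-1.95998048e-03, -9.99998079e-01,  3.36169317e-05]]), 'ft_force': array([ 0.3640728 , -0.04552568,  0.2955148 ]), 'moment': array([0.00360982, 0.00987088, 0.01794371]), 'opening': 0.08507068665971616}
0.0187
scene {'image': 0, 'fx': 494.4568, 'fy': 494.4568, 'cx': 327.3422, 'cy': 204.6295, 'k1': -0.0058, 'view': [[-0.7227, 0.6912, -0.0037, 0.3699], [0.478, 0.4959, -0.725, -0.1744], [-0.4993, -0.5257, -0.6888, 1.79], [0.0, 0.0, 0.0, 1.0]]}
side {'image': 0, 'fx': 373.2261, 'fy': 373.2261, 'cx': 314.2204, 'cy': 202.4762, 'k1': -0.0278, 'view': [[-0.9759, -0.2173, 0.02, 0.5123], [-0.1222, 0.4684, -0.875, 0.1466], [0.1808, -0.8564, -0.4837, 0.8362], [0.0, 0.0, 0.0, 1.0]]}
wrist {'image': 0, 'fx': 281.741, 'fy': 281.741, 'cx': 320.1944, 'cy': 199.9151, 'k1': -0.0325, 'mount': [[1.0, -0.0001, 0.0003, 0.0009], [-0.0003, -0.3111, 0.9504, -0.143], [-0.0, -0.9504, -0.3111, 0.0791], [0.0, 0.0, 0.0, 1.0]]}
```

View pics/scene0.png

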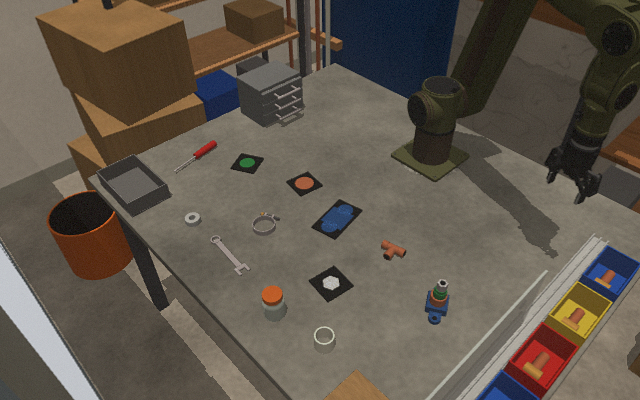

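View pics/side0.png

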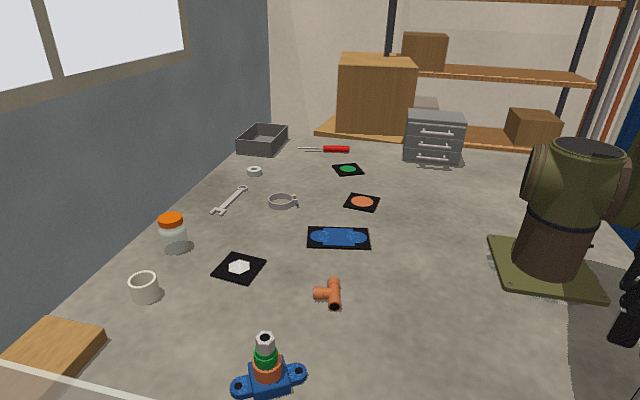

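View pics/wrist0.png

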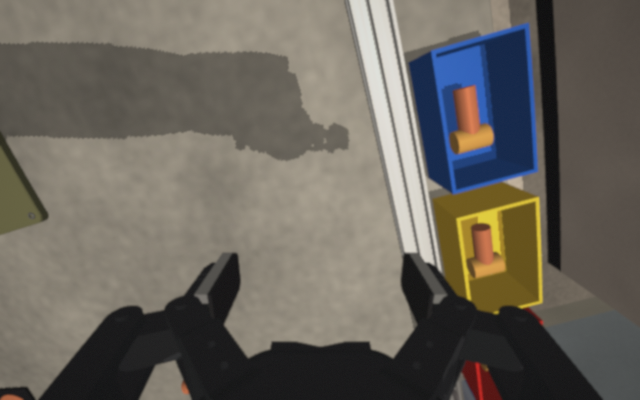

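```bash
cat > h.py <<'E'
import cv2, numpy as np
from station import telemetry, vision, job, r
def K(c): return np.array([[c["fx"],0,c["cx"]],[0,c["fy"],c["cy"]],[0,0,1.]])
def D(c): return np.array([c["k1"],0,0,0.])
def V(c,o=None):
    if "view" in c: return np.array(c["view"])
    T=np.eye(4);T[:3,:3]=o["eef_rot"];T[:3,3]=o["position"]
    return np.linalg.inv(T@np.array(c["mount"]))
def proj(c,P,o=None):
    v=V(c,o); return cv2.projectPoints(np.asarray(P,float).reshape(-1,3),cv2.Rodrigues(v[:3,:3])[0],v[:3,3],K(c),D(c))[0][:,0]
def back(c,px,z,o=None):
    u=cv2.undistortPoints(np.asarray(px,float).reshape(-1,1,2),K(c),D(c))[:,0]
    v=V(c,o);R=v[:3,:3];C=-R.T@v[:3,3]
    d=np.c_[u,np.ones(len(u))]@R
    return C+d*((z-C[2])/d[:,2])[:,None]
def crop(img,x0,y0,x1,y1,s,name):
    cv2.imwrite(name,cv2.resize(img[y0:y1,x0:x1,::-1],None,fx=s,fy=s,interpolation=cv2.INTER_CUBIC))
E
python3 - <<'E'
from h import *
import numpy as np
for n,b,b2 in [("scene",(210,140,410,310),(410,260,470,340)),("side",(200,150,400,320),(220,320,320,400))]:
    c=vision.read_camera(n); np.savez(n+"0.npz",**c)
    crop(c["image"],*b,4,f"pics/{n}_pads.png"); crop(c["image"],*b2,7,f"pics/{n}_stack.png")
    im=c["image"]; hsv=cv2.cvtColor(im,cv2.COLOR_RGB2HSV).astype(int); H,S,Vv=hsv[...,0],hsv[...,1],hsv[...,2]
    masks=dict(green=(H>45)&(H<80)&(S>130),orange=(H<14)&(S>100),blue=(H>98)&(H<118)&(S>110),white=(Vv>170)&(S<40), dark=(Vv<35))
    for k,m in masks.items():
        num,l,st,ce=cv2.connectedComponentsWithStats(m.astype(np.uint8))
        for i in range(1,num):
            if st[i,4]>60:
                x,y=ce[i]
                if b[0]<x<b[2] and b[1]<y<b[3]: print(n,k,st[i],ce[i].round(1),back(c,[ce[i]],0.006)[0].round(4))
E
```

```text
scene green [240 158  15   9 106] [246.8 162.1] [ 0.5004 -0.4271  0.006 ]
scene orange [294 177  20  13 207] [303.9 182.9] [ 0.429  -0.2019  0.006 ]
scene orange [381 240  25  20 253] [391.9 249. ] [0.44   0.2008 0.006 ]
scene orange [261 285  22  21 355] [271.8 294.9] [0.8004 0.0835 0.006 ]
scene blue [321 205  33  27 602] [336.6 217.9] [ 0.4667 -0.0052  0.006 ]
scene white [323 276  16  14 154] [330.6 282.4] [0.6557 0.1636 0.006 ]
scene dark [289 182  30  14  68] [303.3 189.3] [ 0.4523 -0.1788  0.006 ]
side green [340 165  16   7  85] [347.3 168.2] [ 0.5023 -0.423   0.006 ]
side orange [350 196  24  11 208] [361.5 200.9] [ 0.4289 -0.1995  0.006 ]
side orange [314 277  27  34 541] [329.  292.3] [0.4505 0.1989 0.006 ]
side blue [309 227  59  19 827] [337.9 236.3] [ 0.4658 -0.0022  0.006 ]
side white [210 187  35  27 155] [227.2 201.3] [ 0.8017 -0.0997  0.006 ]
side white [229 260  21  14 219] [238.7 266.5] [0.6563 0.1664 0.006 ]
side dark [332 163  32  14 171] [347.7 169.9] [ 0.4992 -0.4092  0.006 ]
side dark [343 193  37  20 246] [361.3 203.1] [ 0.428  -0.1861  0.006 ]
side dark [307 226  64  24 399] [338.1 240.5] [0.4623 0.0156 0.006 ]
side dark [210 252  56  34 732] [238.4 268.7] [0.654  0.1736 0.006 ]
```

View pics/scene_stack.png

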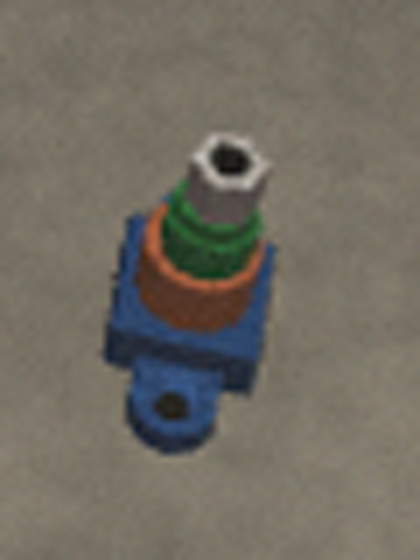

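View pics/side_stack.png

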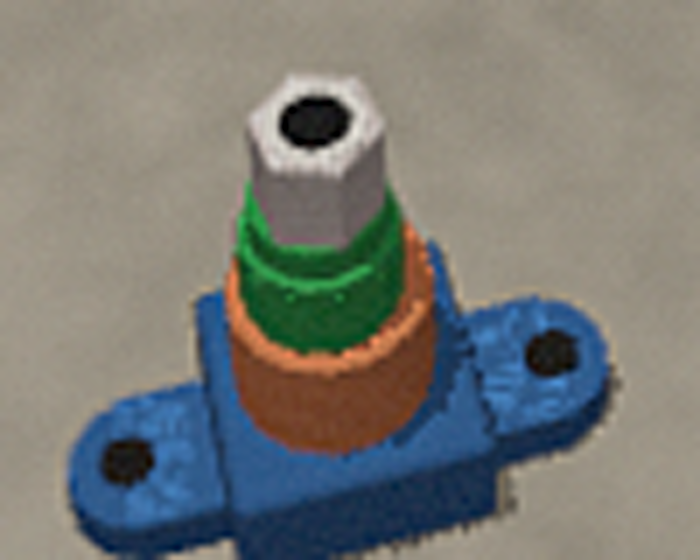

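View pics/side_pads.png

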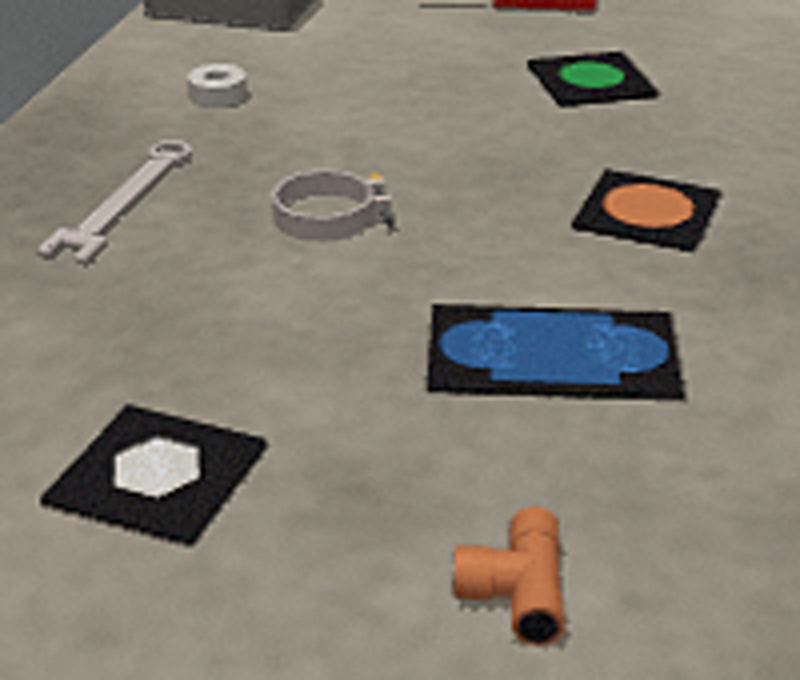

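```bash
python3 - <<'E'
from h import *
S=np.load("side0.npz");C=np.load("scene0.npz")
S={k:S[k] for k in S};C={k:C[k] for k in C}
for k in ("fx","fy","cx","cy","k1"): S[k]=float(S[k]);C[k]=float(C[k])
s=lambda x,y:(x/7+220-.43,y/7+320-.43)
q=lambda x,y:(x/7+410-.43,y/7+260-.43)
print("nut",back(S,[s(316,122)],.104),back(C,[q(230,160)],.104))
h=back(S,[s(127,462),s(551,352)],.012);print("ears",h,h.mean(0),np.degrees(np.arctan2(*(h[0]-h[1])[1::-1])))
print("ear scene",back(C,[q(172,405)],.012))
hx=back(S,[s(247,120),s(297,75),s(362,82),s(385,128),s(345,180),s(270,170)],.104)
hx2=back(C,[q(190,158),q(222,132),q(270,162),q(238,190)],.104)
print(hx,hx.mean(0)); 
ctr=hx.mean(0)
for H in (hx,): print(np.degrees(np.arctan2(H[:,1]-ctr[1],H[:,0]-ctr[0])),np.linalg.norm(H-ctr,axis=1))
# pads from side: crop factor 4 origin (200,150)
p=lambda x,y:(x/4+200-.4,y/4+150-.4)
def quad(n,L,z=.006):
    b=back(S,[p(*a) for a in L],z); m=b.mean(0)
    e1=b[1]-b[0];e2=b[2]-b[1]
    print(n,m.round(4),"yaw e1",np.degrees(np.arctan2(e1[1],e1[0])).round(1),"e2",np.degrees(np.arctan2(e2[1],e2[0])).round(1),np.linalg.norm(e1),np.linalg.norm(e2))
quad("nut",[(42,498),(127,406),(267,440),(193,541)])
quad("flange",[(428,388),(433,305),(670,313),(685,397)])
quad("cap",[(572,226),(606,170),(721,190),(695,248)])
quad("plug",[(528,62),(623,52),(659,95),(564,104)])
H=back(S,[p(*a) for a in [(114,462),(147,437),(200,448),(200,478),(157,496),(116,482)]],.006);m=H.mean(0)
print(m,np.degrees(np.arctan2(*(H-m)[:,1::-1].T)),np.linalg.norm(H-m,axis=1))
E
```

```text
nut [[0.50561086 0.41591351 0.104     ]] [[0.5046662  0.41379598 0.104     ]]
ears [[0.54527759 0.43721789 0.012     ]
 [0.46399572 0.38962632 0.012     ]] [0.50463665 0.4134221  0.012     ] 30.3495193657192
ear scene [[0.54421529 0.43462635 0.012     ]]
[[0.51917454 0.41871813 0.104     ]
 [0.51333686 0.40536812 0.104     ]
 [0.49989372 0.40395804 0.104     ]
 [0.49174665 0.41408    0.104     ]
 [0.49542473 0.42812881 0.104     ]
 [0.51047066 0.42931811 0.104     ]] [0.50500786 0.4165952  0.104     ]
[   8.52257711  -53.42950367 -112.03271331 -169.26049894  129.72277154
   66.7629024 ] [0.01432486 0.01397926 0.01363276 0.01349762 0.01499535 0.0138461 ]
nut [0.655  0.1673 0.006 ] yaw e1 -96.9 e2 173.3 0.08717860884543788 0.08883413849468896
flange [ 0.4651 -0.      0.006 ] yaw e1 -78.5 e2 -169.3 0.09086472166568253 0.15198716091500986
cap [ 0.4281 -0.1964  0.006 ] yaw e1 -97.4 e2 173.3 0.09272545895817629 0.08774956185664763
plug [ 0.4993 -0.4169  0.006 ] yaw e1 -150.2 e2 115.7 0.08997819320134363 0.09389412133771867
[0.65677516 0.16590171 0.006     ] [   4.11445578  -57.44398611 -129.03352767  173.36834982  114.05467857
   47.87058056] [0.02366434 0.0277303  0.02743705 0.0268872  0.02481674 0.02322021]
```

```bash
cat >> h.py <<'E'
from scipy.spatial.transform import Rotation as Rn
def Rdown(yaw):
    a=np.radians(yaw);x=np.array([np.cos(a),np.sin(a),0]);y=np.array([0,0,-1.]);return np.c_[x,y,np.cross(x,y)]
def plan(g,pts,yaw,N=None,p0=None,R0=None):
    """pts: list of targets, straight moves; yaw target reached during first leg (deg jaw yaw)"""
    o=telemetry.get_obs()
    p=np.array(o["position"] if p0 is None else p0);R=np.array(o["eef_rot"] if R0 is None else R0)
    Rt=Rdown(yaw); rows=[]
    for t in pts:
        t=np.array(t,float)
        rv=Rn.from_matrix(R.T@Rt).as_rotvec(degrees=True)
        n=1
        while True:
            pp,RR=p.copy(),R.copy();rs=[];ok=True
            for i in range(n):
                d=RR.T@(t-pp)/(n-i)/.03; w=Rn.from_matrix(RR.T@Rt).as_rotvec(degrees=True)/(n-i)/5
                d=d.round(2);w=w.round(2)
                if abs(np.r_[d,w]).max()>1 or np.linalg.norm(d)*.03>.045: ok=False;break
                rs.append((d,w)); pp=pp+RR@d*.03; RR=RR@Rn.from_rotvec(w*5,degrees=True).as_matrix()
            if ok and (N is None or n>=N): break
            n+=1
        rows+=rs;p,R=pp,RR
    L=["%g %s"%(g," ".join("%g"%(v+0.) for v in np.r_[d,w])) for d,w in rows]
    for i in range(0,len(L),5): print("; ".join(L[i:i+5]))
    print(len(L),"rows; end",p.round(4))
    return p,R
E
python3 -c "
from h import *
plan(1,[(.505,.415,.19)],38.4)"
```

```text
1 0.03 0.1 -0.95 0 0.55 0; 1 0.08 0.11 -0.95 0 0.55 0; 1 0.13 0.1 -0.94 0 0.55 0; 1 0.17 0.11 -0.94 0 0.55 0; 1 0.22 0.1 -0.93 0 0.55 0
1 0.26 0.11 -0.92 0 0.55 0; 1 0.3 0.1 -0.9 0 0.55 0; 1 0.35 0.11 -0.89 0 0.55 0; 1 0.39 0.1 -0.87 0 0.54 0; 1 0.43 0.11 -0.85 0 0.55 0
1 0.47 0.1 -0.83 0 0.54 0; 1 0.5 0.11 -0.81 0 0.55 0; 1 0.54 0.1 -0.78 0.01 0.54 -0.01
13 rows; end [0.505  0.4149 0.1901]
```

play_rows --series "1 0.03 0.1 -0.95 0 0.55 0; 1 0.08 0.11 -0.95 0 0.55 0; 1 0.13 0.1 -0.94 0 0.55 0; 1 0.17 0.11 -0.94 0 0.55 0; 1 0.22 0.1 -0.93 0 0.55 0"

```text
time_s: 0.75
position: [0.2842, 0.47, 0.2155]
eef_rot: [[0.497, -0.0, -0.868], [0.868, -0.0, 0.497], [-0.0, -1.0, 0.0]]
ft_force: [-0.5, 1.0, -0.2]
opening: 0.0851
```

play_rows --series "1 0.26 0.11 -0.92 0 0.55 0; 1 0.3 0.1 -0.9 0 0.55 0; 1 0.35 0.11 -0.89 0 0.55 0; 1 0.39 0.1 -0.87 0 0.54 0; 1 0.43 0.11 -0.85 0 0.55 0"

```text
time_s: 1.25
position: [0.4231, 0.4357, 0.1995]
eef_rot: [[0.689, -0.0, -0.725], [0.725, -0.0, 0.689], [-0.0, -1.0, 0.0]]
ft_force: [0.2, 1.2, -0.0]
opening: 0.0853
```

play_rows --series "1 0.47 0.1 -0.83 0 0.54 0; 1 0.5 0.11 -0.81 0 0.55 0; 1 0.54 0.1 -0.78 0 0.54 0; 1 0 0 0 0 0 0; 1 0 0 0 0 0 0"

```text
time_s: 1.75
position: [0.5052, 0.4148, 0.1899]
eef_rot: [[0.784, -0.001, -0.621], [0.621, -0.0, 0.784], [-0.001, -1.0, 0.0]]
ft_force: [-0.2, -0.2, 0.3]
opening: 0.0855
```

```bash
cat > look.py <<'E'
from h import *
import sys
n=sys.argv[1]
o=telemetry.get_obs(); c=vision.read_camera("wrist")
np.savez(n+".npz",pos=o["position"],rot=o["eef_rot"],**c)
cv2.imwrite(f"pics/{n}.png",c["image"][:,:,::-1])
R=o["eef_rot"];print(o["time_s"],o["position"].round(4),"yaw",np.degrees(np.arctan2(R[1,0],R[0,0])).round(2),"tilt y",R[:,1].round(4),"F",o["ft_force"].round(2),"open",round(o["opening"],4),"q",o["joint_positions"].round(3))
E
python3 look.py w1
```

```text
1.75 [0.5052 0.4148 0.1899] yaw 38.39 tilt y [-1.3e-03 -5.0e-04 -1.0e+00] F [-0.25 -0.22  0.25] open 0.0855 q [0.687 0.502 0.128 1.199 0.    1.588]
```

View pics/w1.png

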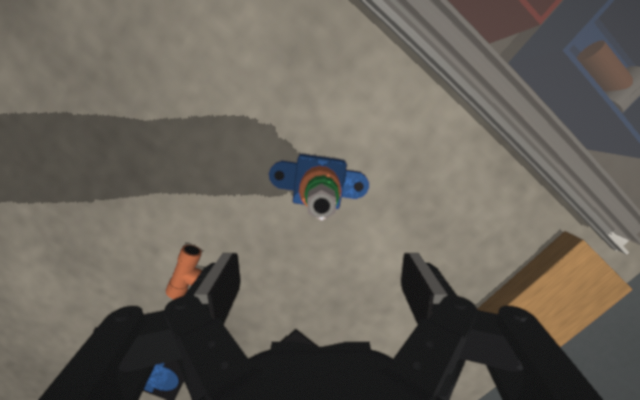

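```bash
cat > ld.py <<'E'
from h import *
def ld(n):
    d=np.load(n+".npz");c={k:(float(d[k]) if d[k].ndim==0 else d[k]) for k in d}
    return c,dict(position=c["pos"],eef_rot=c["rot"]) if "pos" in c else None
E
python3 - <<'E'
from ld import *
c,o=ld("w1")
crop(c["image"],260,140,380,230,6,"pics/w1z.png")
print(proj(c,[(.505,.415,.104)],o))
E
```

```text
[[318.97391008 205.05494069]]
```

View pics/w1z.png

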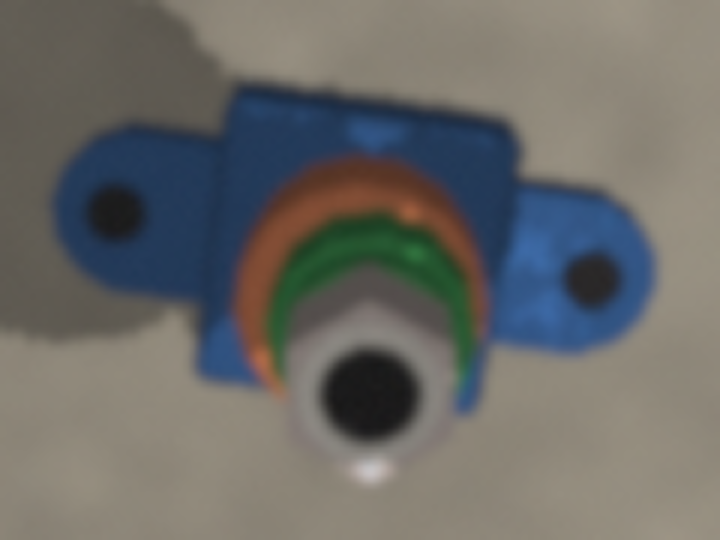

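```bash
python3 -c "
from h import *
plan(1,[(.5057,.4154,.083)],38.4)"
```

```text
1 0.01 0.89 0 0 0 0; 1 0.01 0.89 -0.01 0 0 0; 1 0.01 0.9 0 0 0 -0.01; 1 0.01 0.89 -0.01 -0.01 0.01 0
4 rows; end [0.5057 0.4154 0.0831]
```

play_rows --series "1 0.01 0.89 0 0 0 0; 1 0.01 0.89 0 0 0 0; 1 0.01 0.89 0 0 0 0; 1 0 0.89 0 0 0 0; 1 0 0 0 0 0 0"

```text
time_s: 2.3
position: [0.5019, 0.4142, 0.0801]
eef_rot: [[0.782, -0.006, -0.623], [0.623, -0.005, 0.782], [-0.008, -1.0, 0.0]]
ft_force: [-1.1, -0.6, -0.4]
opening: 0.0855
```

play_rows --series "0 0 0 0 0 0 0; 0 0 0 0 0 0 0; 0 0 0 0 0 0 0; 0 0 0 0 0 0 0; 0 0 0 0 0 0 0"

```text
time_s: 2.8
position: [0.5062, 0.4161, 0.0852]
eef_rot: [[0.783, 0.001, -0.621], [0.621, 0.001, 0.783], [0.002, -1.0, 0.0]]
ft_force: [-0.3, -1.1, 5.6]
opening: 0.0227
```

```bash
python3 look.py w2
```

```text
2.8 [0.5062 0.4161 0.0852] yaw 38.42 tilt y [ 0.0013  0.0012 -1.    ] F [-0.34 -1.05  5.56] open 0.0227 q [ 0.688  0.564 -0.045  0.96   0.     1.588]
```

View pics/w2.png

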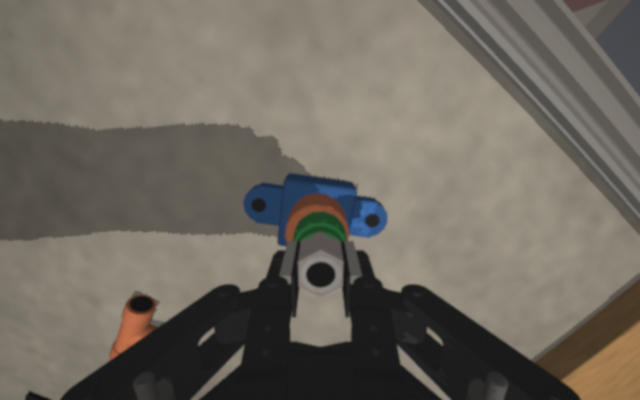

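play_rows --series "0 0 0 0 0 0 0; 0 0 0 0 0 0 0; 0 0 0 0 0 0 0"

```text
time_s: 3.15
position: [0.5062, 0.4162, 0.0852]
eef_rot: [[0.783, 0.001, -0.621], [0.621, 0.001, 0.783], [0.002, -1.0, 0.0]]
ft_force: [-1.1, -0.2, 5.9]
opening: 0.0224
```

play_rows --series "0 0 -0.07 0 0 0 0; 0 0 -0.07 0 0 0 0; 0 0 -0.1 0 0 0 0; 0 0 -0.15 0 0 0 0; 0 0 0 0 0 0 0"

```text
time_s: 3.65
position: [0.5062, 0.4161, 0.0961]
eef_rot: [[0.783, 0.001, -0.621], [0.621, 0.001, 0.783], [0.001, -1.0, 0.0]]
ft_force: [-0.5, 0.3, -0.5]
opening: 0.0225
```

```bash
python3 look.py w3; python3 - <<'E'
from h import *
c=vision.read_camera("side"); crop(c["image"],190,230,350,400,4,"pics/s3.png")
E
```

```text
3.65 [0.5062 0.4161 0.0961] yaw 38.42 tilt y [ 9.e-04  7.e-04 -1.e+00] F [-0.46  0.27 -0.51] open 0.0225 q [ 0.688  0.556 -0.028  0.985  0.     1.588]
```

View pics/s3.png

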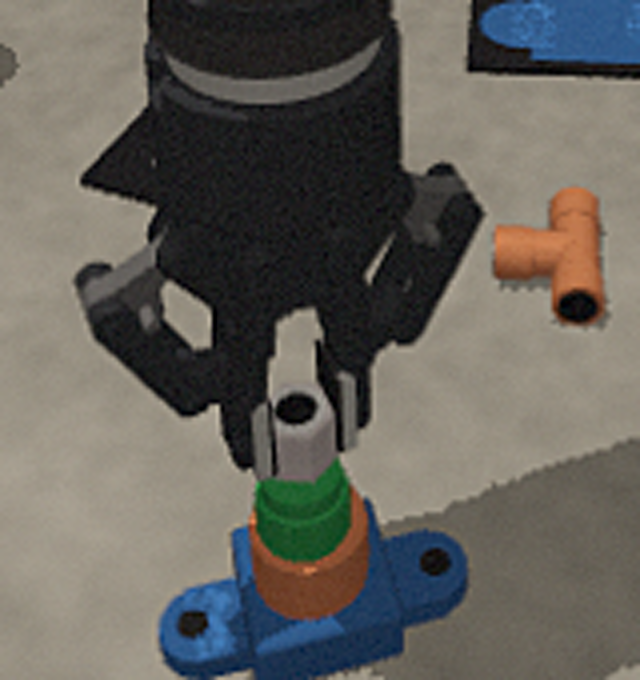

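```bash
python3 -c "
from h import *
p=np.array(telemetry.get_obs()['position'])
plan(0,[p+[0,0,.054]],38.4)
plan(0,[(.6563,.166,.13)],23.2,p0=p+[0,0,.054])"
```

```text
0 0 -0.9 0 0 0 0; 0 0 -0.9 0 0 0 0
2 rows; end [0.5059 0.4158 0.1496]
0 -0.12 0.07 -0.96 0 0.3 0; 0 -0.1 0.06 -0.97 0 0.3 0; 0 -0.07 0.07 -0.97 0 0.31 0; 0 -0.05 0.06 -0.97 0 0.3 0; 0 -0.02 0.07 -0.97 0 0.31 0
0 0 0.06 -0.97 0 0.3 0; 0 0.03 0.07 -0.97 0 0.31 0; 0 0.05 0.06 -0.97 0 0.3 0; 0 0.08 0.07 -0.97 0 0.31 0; 0 0.11 0.06 -0.97 0 0.3 0
10 rows; end [0.6563 0.1661 0.13  ]
```

play_rows --series "0 0 -0.9 0 0 0 0; 0 0 -0.9 0 0 0 0; 0 -0.12 0.07 -0.96 0 0.3 0; 0 -0.1 0.06 -0.97 0 0.3 0; 0 -0.07 0.07 -0.97 0 0.31 0"

```text
time_s: 4.25
position: [0.5515, 0.3405, 0.1436]
eef_rot: [[0.83, 0.0, -0.557], [0.557, 0.0, 0.83], [0.001, -1.0, -0.0]]
ft_force: [-0.4, -0.1, 0.0]
opening: 0.0226
```

play_rows --series "0 -0.05 0.06 -0.97 0 0.3 0; 0 -0.02 0.07 -0.97 0 0.31 0; 0 0 0.06 -0.97 0 0.3 0; 0 0.03 0.07 -0.97 0 0.31 0; 0 0.05 0.06 -0.97 0 0.3 0"

```text
time_s: 4.75
position: [0.6264, 0.215, 0.1334]
eef_rot: [[0.897, -0.0, -0.442], [0.442, -0.0, 0.897], [-0.0, -1.0, 0.0]]
ft_force: [-0.3, -0.4, -1.0]
opening: 0.0224
```

play_rows --series "0 0.08 0.07 -0.97 0 0.31 0; 0 0.11 0.06 -0.97 0 0.3 0; 0 0 0 0 0 0 0; 0 0 0 0 0 0 0; 0 0 0 0 0 0 0"

```text
time_s: 5.25
position: [0.6557, 0.1667, 0.1298]
eef_rot: [[0.919, -0.001, -0.395], [0.395, 0.0, 0.919], [-0.001, -1.0, 0.001]]
ft_force: [0.3, 0.0, -1.0]
opening: 0.0225
```

```bash
python3 look.py w4; python3 - <<'E'
from h import *
for n,b in (("side",(180,170,320,310)),("scene",(270,200,390,310))):
    c=vision.read_camera(n); np.savez(n+"4.npz",**c); crop(c["image"],*b,4,f"pics/{n}4.png")
E
```

```text
5.25 [0.6557 0.1667 0.1298] yaw 23.27 tilt y [-7.e-04  3.e-04 -1.e+00] F [ 0.34  0.03 -0.97] open 0.0225 q [0.249 0.571 0.091 1.092 0.    1.413]
```

View pics/w4.png

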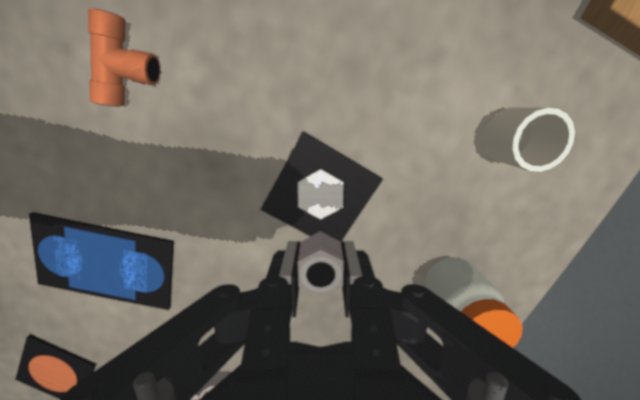

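```bash
cat > cal.py <<'E'
from ld import *
c,o=ld("w4")
R=o["eef_rot"];p=o["position"]
print("bore pred",proj(c,[p+R@[0,-.0188,0]],o))
b=back(c,[(321,193.7),(322,195)],.006,o);print(b, (b-p)@R)
hx=back(c,[(321,168),(344,181),(344,207),(321,219),(298,206),(298,181)],.006,o);m=hx.mean(0);print(m,np.degrees(np.arctan2(*(hx-m)[:,1::-1].T))%60,np.linalg.norm(hx-m,axis=1))
crop(c["image"],240,120,400,300,4,"pics/w4z.png")
E
python3 cal.py
```

```text
bore pred [[318.07962009 273.59006385]]
[[0.65768676 0.16680723 0.006     ]
 [0.65912888 0.16596368 0.006     ]] [[ 0.00197186  0.12375494 -0.00072145]
 [ 0.00296341  0.12375368 -0.00206611]]
[0.65782947 0.16648934 0.006     ] [53.33108234 53.92344131 52.78733759 53.30931567 51.78983525 52.64832231] [0.02614076 0.02604922 0.0268173  0.02656515 0.02625526 0.02607763]
```

View pics/w4z.png

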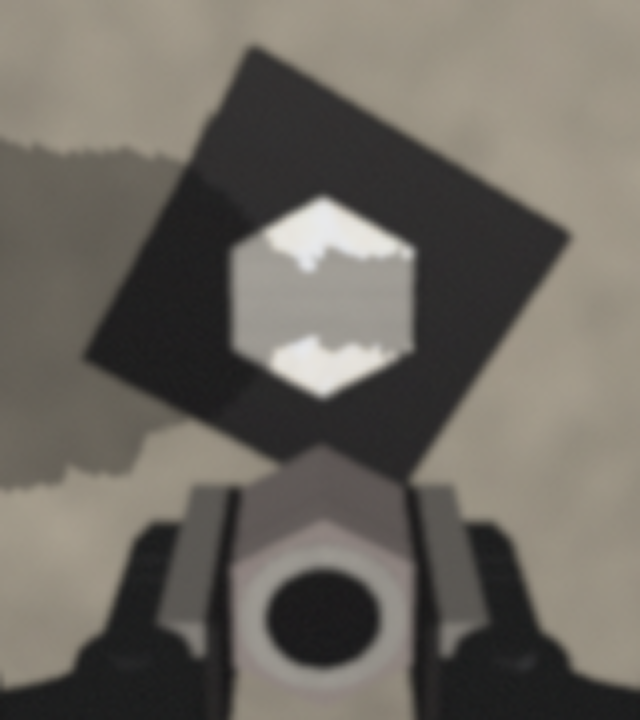

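View pics/side4.png

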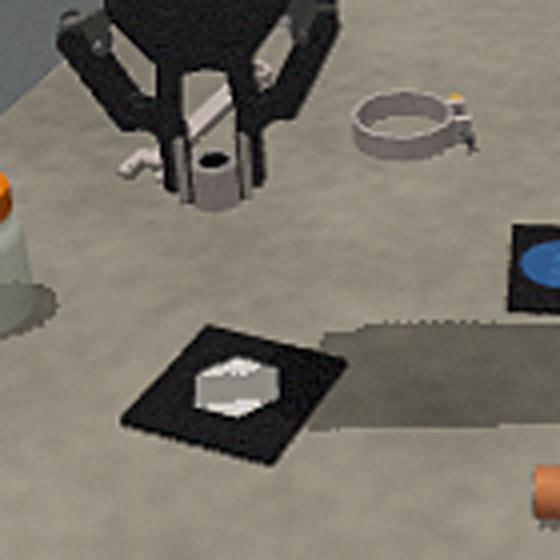

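```bash
python3 -c "
from h import *
plan(0,[(.657,.1663,.025)],23.1)"
```

```text
0 0.01 0.87 -0.01 0 0.01 0; 0 0.01 0.88 -0.01 0 0.01 0; 0 0.01 0.87 -0.01 0 0.01 0; 0 0 0.88 -0.01 0 0.01 0
4 rows; end [0.657  0.1663 0.025 ]
```

play_rows --series "0 0.01 0.87 -0.01 0 0 0; 0 0.01 0.88 -0.01 0 0 0; 0 0.01 0.87 -0.01 0 0 0; 0 0 0.88 -0.01 0 0 0; 0 0 0 0 0 0 0"

```text
time_s: 5.9
position: [0.6537, 0.1652, 0.0209]
eef_rot: [[0.918, -0.008, -0.395], [0.395, -0.002, 0.918], [-0.008, -1.0, 0.001]]
ft_force: [-1.5, -0.1, -1.7]
opening: 0.0226
```

play_rows --series "0 0 0 0 0 0 0; 0 0 0 0 0 0 0"

```text
time_s: 6.1
position: [0.6588, 0.166, 0.0268]
eef_rot: [[0.919, 0.003, -0.395], [0.395, 0.001, 0.919], [0.003, -1.0, -0.0]]
ft_force: [-0.3, 1.0, -0.3]
opening: 0.0223
```

```bash
python3 look.py w5; python3 - <<'E'
from h import *
from ld import *
c,o=ld("w5");crop(c["image"],240,180,400,330,4,"pics/w5z.png")
for n,b in (("side",(200,220,280,300)),):
    c=vision.read_camera(n); crop(c["image"],*b,7,f"pics/{n}5.png")
E
```

```text
6.1 [0.6588 0.166  0.0268] yaw 23.26 tilt y [ 2.9e-03  7.0e-04 -1.0e+00] F [-0.31  1.03 -0.33] open 0.0223 q [ 0.247  0.65  -0.047  0.87   0.     1.412]
```

View pics/w5z.png

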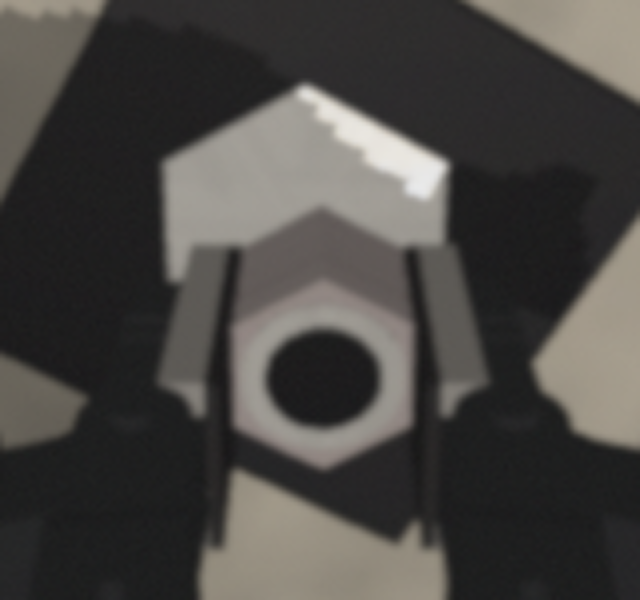

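View pics/side5.png

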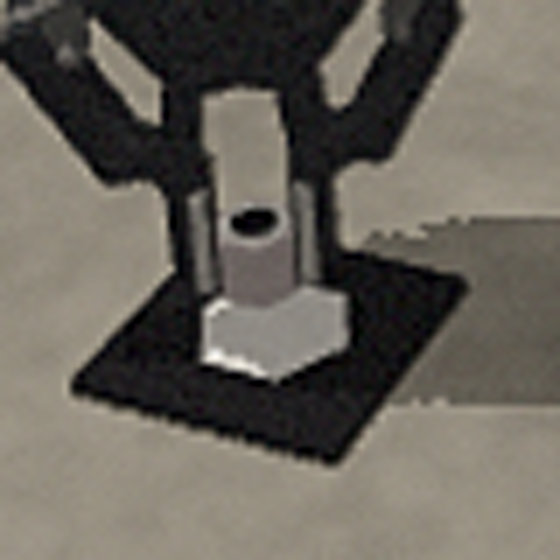

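```bash
sed -i 's/    return np.linalg.inv(T@np.array(c\["mount"\]))/    M=np.array(c["mount"]);M[0,3]=0\n    return np.linalg.inv(T@M)/' h.py; sed -n 8,13p h.py
```

```text
M=np.array(c["mount"]);M[0,3]=0
    return np.linalg.inv(T@M)
def proj(c,P,o=None):
    v=V(c,o); return cv2.projectPoints(np.asarray(P,float).reshape(-1,3),cv2.Rodrigues(v[:3,:3])[0],v[:3,3],K(c),D(c))[0][:,0]
def back(c,px,z,o=None):
    u=cv2.undistortPoints(np.asarray(px,float).reshape(-1,1,2),K(c),D(c))[:,0]
```

play_rows --series "0 0 0 0 0 0 0; 0 0 0 0 0 0 0; 0 0 0 0 0 0 0"

```text
time_s: 6.5
position: [0.6577, 0.1653, 0.0254]
eef_rot: [[0.919, 0.001, -0.394], [0.394, 0.0, 0.919], [0.001, -1.0, -0.0]]
ft_force: [-0.2, 0.3, -1.1]
opening: 0.0227
```

```bash
python3 look.py w6; python3 -c "
from h import *
plan(0,[(.6563,.1660,.0105)],23.2,N=5)"
```

```text
6.5 [0.6577 0.1653 0.0254] yaw 23.22 tilt y [ 6.e-04  2.e-04 -1.e+00] F [-0.2   0.27 -1.12] open 0.0227 q [ 0.246  0.652 -0.049  0.869 -0.     1.412]
0 -0.01 0.1 0.01 0 0 0; 0 -0.01 0.1 0.01 0 0 0; 0 0 0.1 0.01 0 0 0; 0 -0.01 0.09 0 0 0 0; 0 0 0.1 0.01 0 0 0
5 rows; end [0.6563 0.166  0.0105]
```

play_rows --series "0 -0.01 0.1 0.01 0 0 0; 0 -0.01 0.1 0.01 0 0 0; 0 -0.01 0.1 0.01 0 0 0; 0 -0.01 0.09 0 0 0 0; 0 0 0.09 0 0 0 0"

```text
time_s: 7.05
position: [0.6558, 0.1656, 0.01]
eef_rot: [[0.919, -0.001, -0.394], [0.394, -0.0, 0.919], [-0.001, -1.0, 0.0]]
ft_force: [0.1, -0.6, -0.9]
opening: 0.0225
```

play_rows --series "0 0 0 0 0 0 0; 0 0 0 0 0 0 0; 0 0 0 0 0 0 0"

```text
time_s: 7.35
position: [0.6562, 0.1657, 0.0107]
eef_rot: [[0.919, 0.0, -0.394], [0.394, 0.0, 0.919], [0.0, -1.0, -0.0]]
ft_force: [0.2, -0.1, -0.8]
opening: 0.0224
```

```bash
python3 look.py w7; python3 - <<'E'
from ld import *
c,o=ld("w7");crop(c["image"],240,180,400,330,4,"pics/w7z.png")
for n,b in (("side",(200,220,280,300)),):
    c=vision.read_camera(n); crop(c["image"],*b,7,f"pics/{n}7.png")
E
```

```text
7.35 [0.6562 0.1657 0.0107] yaw 23.23 tilt y [ 3.e-04  1.e-04 -1.e+00] F [ 0.18 -0.06 -0.8 ] open 0.0224 q [ 0.247  0.664 -0.069  0.838  0.     1.413]
```

View pics/w7z.png

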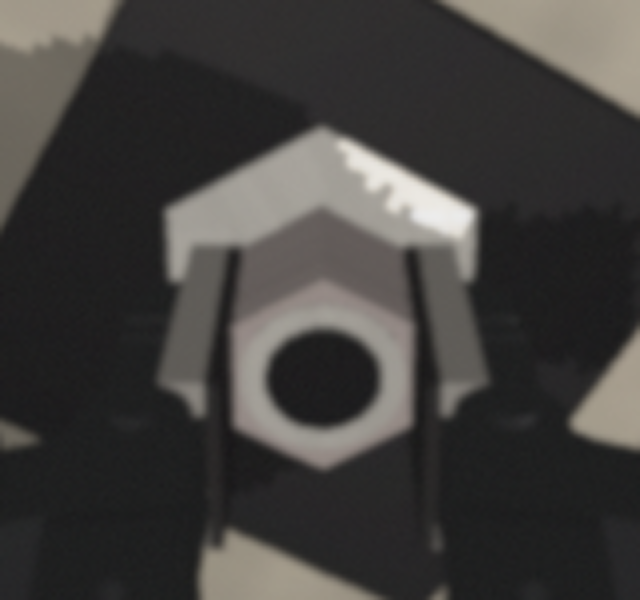

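View pics/side7.png

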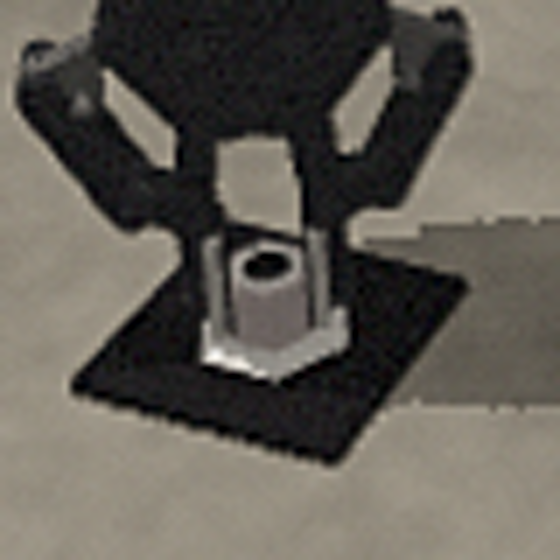

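play_rows --series "0 0 0.03 0 0 0 0; 0 0 0 0 0 0 0"

```text
time_s: 7.65
position: [0.656, 0.1656, 0.0096]
eef_rot: [[0.919, -0.0, -0.394], [0.394, -0.0, 0.919], [-0.0, -1.0, 0.0]]
ft_force: [0.8, -0.4, -1.4]
opening: 0.0223
```

play_rows --series "0 0 0.02 0 0 0 0; 0 0 0 0 0 0 0"

```text
time_s: 7.85
position: [0.6561, 0.1656, 0.0093]
eef_rot: [[0.919, 0.0, -0.394], [0.394, 0.0, 0.919], [0.0, -1.0, -0.0]]
ft_force: [-0.6, -0.2, 0.9]
opening: 0.0223
```

play_rows --series "0.45 0 0 0 0 0 0; 0.45 0 0 0 0 0 0; 0.6 0 0 0 0 0 0; 0.6 0 -0.3 0 0 0 0; 0.6 0 -0.6 0 0 0 0"

```text
time_s: 8.35
position: [0.6547, 0.1653, 0.0351]
eef_rot: [[0.919, -0.003, -0.394], [0.394, -0.001, 0.919], [-0.003, -1.0, 0.001]]
ft_force: [0.8, -1.2, 0.1]
opening: 0.0511
```

play_rows --series "0.8 0 -0.9 0 0 0 0; 1 0 -1 0 0 0 0; 1 0 -1 0 0 0 0; 1 0 0 0 0 0 0; 1 0 0 0 0 0 0"

```text
time_s: 8.85
position: [0.6569, 0.1658, 0.1245]
eef_rot: [[0.919, 0.003, -0.394], [0.394, 0.001, 0.919], [0.003, -1.0, -0.0]]
ft_force: [1.0, -0.1, -0.7]
opening: 0.0854
```

```bash
python3 look.py w8; python3 - <<'E'
from ld import *
c,o=ld("w8");crop(c["image"],240,120,400,270,4,"pics/w8z.png")
for n,b in (("side",(200,220,280,300)),):
    c=vision.read_camera(n); crop(c["image"],*b,7,f"pics/{n}8.png")
E
```

```text
8.85 [0.6569 0.1658 0.1245] yaw 23.22 tilt y [ 2.7e-03  7.0e-04 -1.0e+00] F [ 0.98 -0.15 -0.7 ] open 0.0854 q [ 0.247  0.573  0.081  1.076 -0.     1.413]
```

View pics/w8z.png

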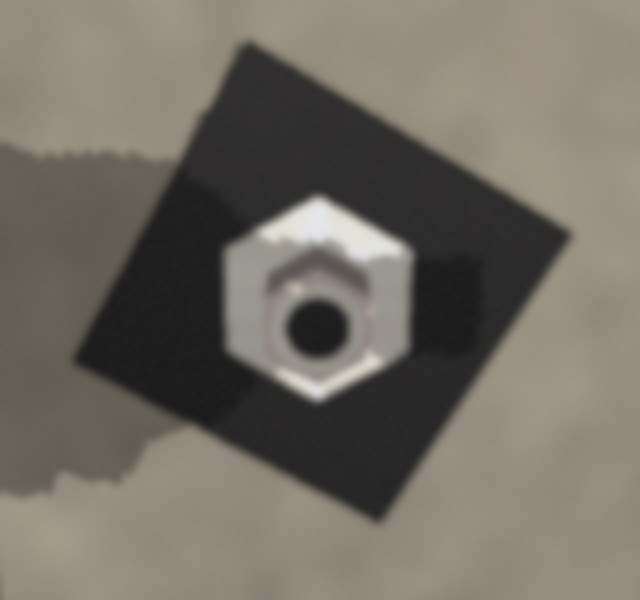

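View pics/side8.png

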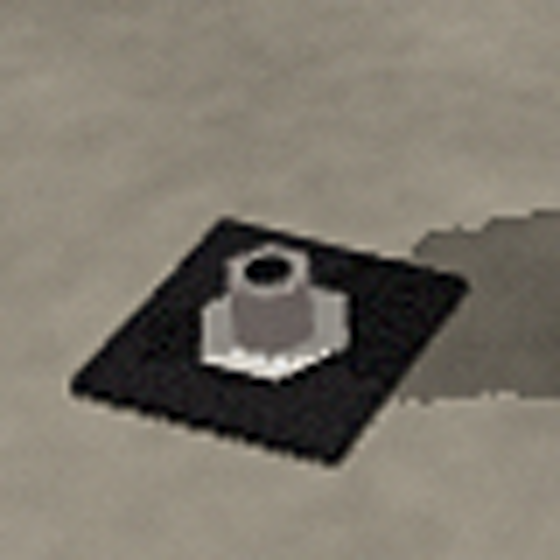

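```bash
python3 -c "
from h import *
plan(1,[(.5061,.416,.165)],23.2)"
```

```text
1 -0.13 -0.14 0.96 0 0 0; 1 -0.13 -0.14 0.96 0 0 0; 1 -0.13 -0.14 0.96 0 0 0; 1 -0.13 -0.14 0.97 0 0 0; 1 -0.13 -0.14 0.96 0 0 0
1 -0.13 -0.14 0.97 0 0 0; 1 -0.12 -0.15 0.96 0 0 0; 1 -0.13 -0.14 0.97 0 0 -0.01; 1 -0.12 -0.15 0.96 0 0 0; 1 -0.13 -0.14 0.97 0 0.01 -0.01
10 rows; end [0.506  0.4161 0.1649]
```

play_rows --series "1 -0.13 -0.14 0.96 0 0 0; 1 -0.13 -0.14 0.96 0 0 0; 1 -0.13 -0.14 0.96 0 0 0; 1 -0.13 -0.14 0.97 0 0 0; 1 -0.13 -0.14 0.96 0 0 0"

```text
time_s: 9.45
position: [0.5795, 0.2909, 0.1423]
eef_rot: [[0.919, -0.003, -0.394], [0.394, -0.001, 0.919], [-0.003, -1.0, -0.0]]
ft_force: [-0.7, -0.2, -0.1]
opening: 0.0856
```

play_rows --series "1 -0.13 -0.14 0.97 0 0 0; 1 -0.12 -0.15 0.96 0 0 0; 1 -0.13 -0.14 0.97 0 0 0; 1 -0.12 -0.15 0.96 0 0 0; 1 -0.13 -0.14 0.97 0 0 0"

```text
time_s: 9.95
position: [0.5052, 0.4165, 0.1639]
eef_rot: [[0.919, -0.003, -0.394], [0.394, -0.002, 0.919], [-0.003, -1.0, -0.001]]
ft_force: [0.5, 0.5, -0.2]
opening: 0.0855
```

play_rows --series "1 0 0 0 0 0 0; 1 0 0 0 0 0 0; 1 0 0 0 0 0 0; 1 0 0 0 0 0 0; 1 0 0 0 0 0 0"

```text
time_s: 10.45
position: [0.5071, 0.4153, 0.1653]
eef_rot: [[0.92, -0.0, -0.393], [0.393, -0.001, 0.92], [-0.001, -1.0, -0.0]]
ft_force: [1.2, 0.2, 0.1]
opening: 0.0855
```

```bash
python3 look.py w9; python3 - <<'E'
from ld import *
c,o=ld("w9");crop(c["image"],250,130,390,240,5,"pics/w9z.png")
for n,b in (("side",(220,320,320,400)),("scene",(410,260,470,340))):
    c=vision.read_camera(n); np.savez(n+"9.npz",**c); crop(c["image"],*b,7,f"pics/{n}9.png")
E
```

```text
10.45 [0.5071 0.4153 0.1653] yaw 23.14 tilt y [-5.e-04 -5.e-04 -1.e+00] F [1.15 0.21 0.13] open 0.0855 q [ 0.686  0.515  0.087  1.143 -0.     1.853]
```

View pics/w9z.png

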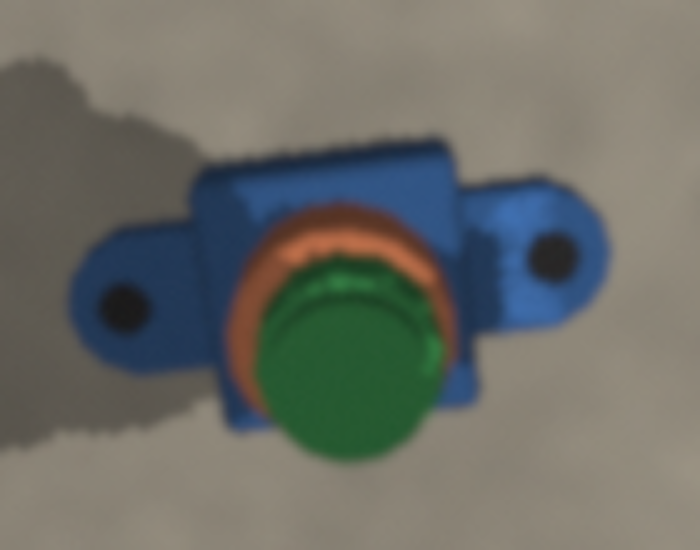

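View pics/side9.png

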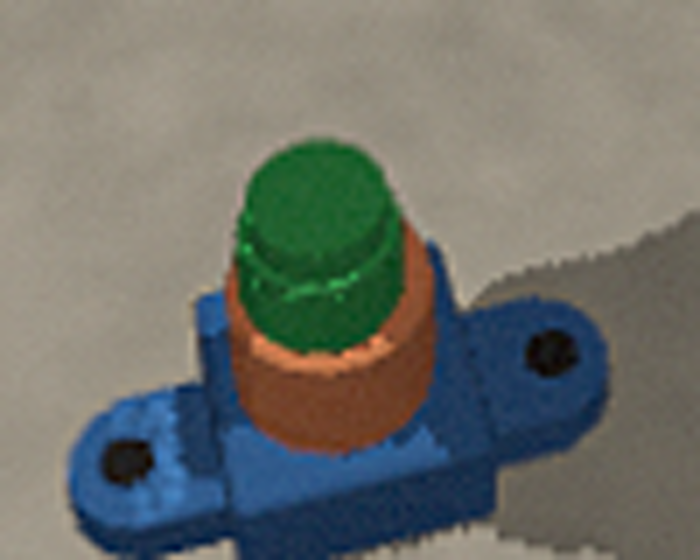

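```bash
python3 - <<'E'
from ld import *
c,o=ld("w9");print(back(c,[(319.6,205.2)],.082,o))
s,_=ld("side9");print(back(s,[(319/7+219.57,195/7+319.57)],.082)+[.0006,.0002,0])
plan(1,[(.5065,.4160,.075),(.5065,.416,.058)],23.2,N=4)
E
```

```text
[[0.50623502 0.41628643 0.082     ]]
[[0.50674563 0.41579838 0.082     ]]
1 0 0.75 0 0 0 0; 1 0 0.76 0.01 0 0 0; 1 -0.01 0.75 0 0 0 0; 1 0 0.76 0.01 0 -0.01 0; 1 0 0.14 0 0 0 0
1 0 0.14 0 0 0 0; 1 0 0.14 0 0 0 0; 1 0 0.15 0 0 0 0
8 rows; end [0.5065 0.4162 0.0579]
```

play_rows --series "1 0 0.75 0 0 0 0; 1 0 0.76 0.01 0 0 0; 1 -0.01 0.75 0 0 0 0; 1 0 0.76 0.01 0 0 0; 1 0 0.14 0 0 0 0"

```text
time_s: 11.1
position: [0.5045, 0.415, 0.0679]
eef_rot: [[0.919, -0.004, -0.394], [0.394, -0.003, 0.919], [-0.005, -1.0, -0.002]]
ft_force: [-0.1, -0.4, 0.1]
opening: 0.0855
```

play_rows --series "1 0 0.14 0 0 0 0; 1 0 0.14 0 0 0 0; 1 0 0.15 0 0 0 0; 1 0 0 0 0 0 0; 1 0 0 0 0 0 0"

```text
time_s: 11.6
position: [0.5064, 0.4169, 0.0584]
eef_rot: [[0.919, 0.001, -0.394], [0.394, 0.0, 0.919], [0.001, -1.0, 0.0]]
ft_force: [0.2, -0.8, -0.3]
opening: 0.0856
```

play_rows --series "0 0 0 0 0 0 0; 0 0 0 0 0 0 0; 0 0 0 0 0 0 0; 0 0 0 0 0 0 0; 0 0 0 0 0 0 0"

```text
time_s: 12.1
position: [0.5066, 0.417, 0.0584]
eef_rot: [[0.919, 0.001, -0.394], [0.394, 0.001, 0.919], [0.001, -1.0, 0.0]]
ft_force: [0.3, 0.1, 2.1]
opening: 0.0317
```

play_rows --series "0 0 0 0 0 0 0; 0 0 -0.05 0 0 0 0; 0 0 -0.07 0 0 0 0; 0 0 -0.1 0 0 0 0; 0 0 -0.15 0 0 0 0"

```text
time_s: 12.6
position: [0.5059, 0.4164, 0.0688]
eef_rot: [[0.919, -0.001, -0.394], [0.394, -0.001, 0.919], [-0.001, -1.0, -0.0]]
ft_force: [-0.6, 0.1, -1.2]
opening: 0.0315
```

```bash
python3 look.py w10; python3 - <<'E'
from ld import *
c,o=ld("w10");crop(c["image"],240,180,400,330,4,"pics/w10z.png")
for n,b in (("side",(200,280,320,400)),):
    c=vision.read_camera(n); np.savez(n+"10.npz",**c); crop(c["image"],*b,5,f"pics/{n}10.png")
E
```

```text
12.6 [0.5059 0.4164 0.0688] yaw 23.23 tilt y [-8.e-04 -7.e-04 -1.e+00] F [-0.64  0.13 -1.2 ] open 0.0315 q [ 0.689  0.579 -0.063  0.929 -0.     1.854]
```

View pics/side10.png

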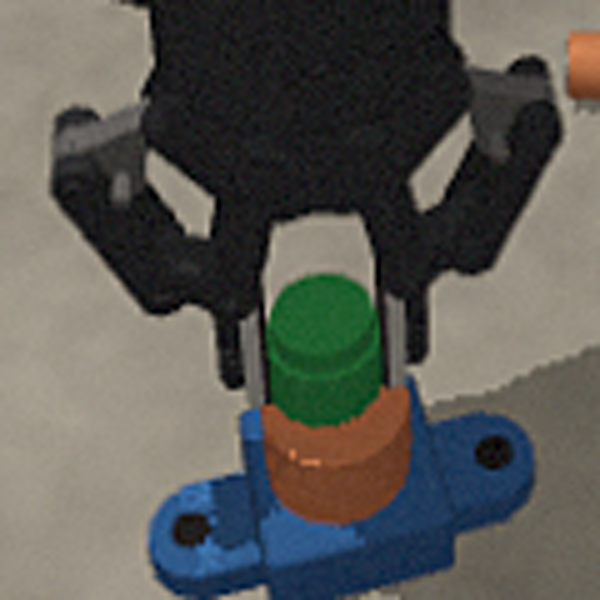

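View pics/w10z.png

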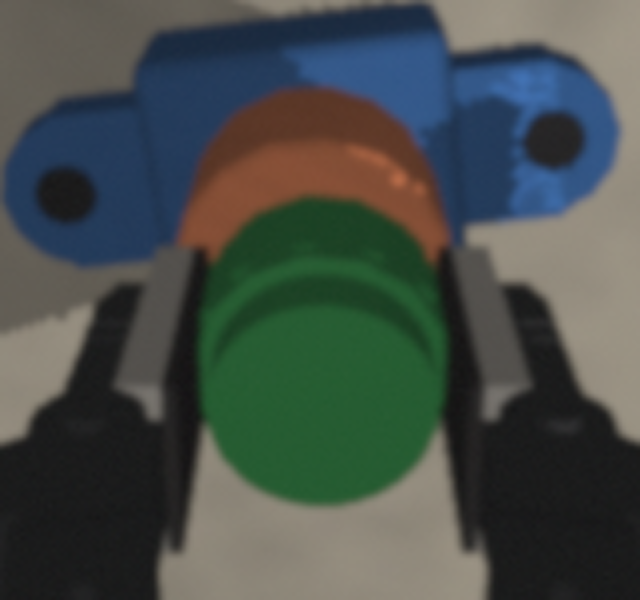

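```bash
python3 - <<'E'
from ld import *
c,o=ld("w10");p=o["position"];R=o["eef_rot"]
print((back(c,[(320.35,280.35)],p[2]+.0236,o)-p)@R)
q=p+[0,0,.045]
plan(0,[q],23.2)
plan(0,[(.502,-.423,.13)],23.2,p0=q)
E
```

```text
[[ 0.00015961 -0.02359994 -0.0007625 ]]
0 -0.01 -0.73 0 0 0 0.01; 0 -0.02 -0.74 -0.01 0 0 0
2 rows; end [0.5059 0.4164 0.1139]
0 -0.43 -0.02 -0.99 0 0 0; 0 -0.43 -0.02 -0.99 0 0 0; 0 -0.43 -0.02 -0.99 0 0 0; 0 -0.43 -0.02 -0.99 0 0 0; 0 -0.43 -0.02 -0.99 0 0 0
0 -0.43 -0.02 -0.99 0 0 0; 0 -0.43 -0.02 -0.99 0 0 0; 0 -0.43 -0.02 -0.99 0 0 0; 0 -0.43 -0.02 -0.99 0 0 0; 0 -0.43 -0.02 -0.99 0 0 0
0 -0.43 -0.02 -0.99 0 0 0; 0 -0.43 -0.02 -0.98 0 0 0; 0 -0.43 -0.02 -0.99 0 0 0; 0 -0.43 -0.02 -0.98 0 0 0; 0 -0.43 -0.02 -0.99 0 0 0
0 -0.43 -0.02 -0.98 0 0 0; 0 -0.43 -0.02 -0.99 0 0 0; 0 -0.43 -0.02 -0.98 0 0 0; 0 -0.43 -0.03 -0.99 0 0 0; 0 -0.43 -0.02 -0.98 0 0 0
0 -0.43 -0.03 -0.99 0 0 0; 0 -0.42 -0.02 -0.98 0 0 0; 0 -0.43 -0.03 -0.99 0 0 0; 0 -0.42 -0.02 -0.98 0 0 0; 0 -0.43 -0.03 -0.99 0 0 0.01
0 -0.42 -0.02 -0.98 0 0 0
26 rows; end [ 0.502  -0.423   0.1299]
```

play_rows --series "0 0 -0.73 0 0 0 0; 0 0 -0.73 0 0 0 0; 0 -0.2 -0.02 -0.5 0 0 0; 0 -0.43 -0.02 -0.99 0 0 0; 0 -0.43 -0.02 -0.99 0 0 0"

```text
time_s: 13.2
position: [0.5058, 0.3341, 0.1138]
eef_rot: [[0.919, -0.0, -0.395], [0.395, -0.001, 0.919], [-0.001, -1.0, -0.001]]
ft_force: [-0.2, -0.1, 0.1]
opening: 0.032
```

play_rows --series "0 -0.43 -0.02 -0.99 0 0 0; 0 -0.43 -0.02 -0.99 0 0 0; 0 -0.43 -0.02 -0.99 0 0 0; 0 -0.43 -0.02 -0.99 0 0 0; 0 -0.43 -0.02 -0.99 0 0 0"

```text
time_s: 13.7
position: [0.5044, 0.1714, 0.1167]
eef_rot: [[0.919, -0.001, -0.394], [0.394, -0.001, 0.919], [-0.002, -1.0, -0.0]]
ft_force: [-0.4, -0.0, -0.1]
opening: 0.0318
```

play_rows --series "0 -0.43 -0.02 -0.99 0 0 0; 0 -0.43 -0.02 -0.99 0 0 0; 0 -0.43 -0.02 -0.99 0 0 0; 0 -0.43 -0.02 -0.99 0 0 0; 0 -0.43 -0.02 -0.99 0 0 0"

```text
time_s: 14.2
position: [0.5034, 0.0098, 0.1198]
eef_rot: [[0.919, -0.001, -0.394], [0.394, -0.001, 0.919], [-0.001, -1.0, 0.0]]
ft_force: [0.7, -0.4, -0.5]
opening: 0.0312
```

play_rows --series "0 -0.43 -0.02 -0.99 0 0 0; 0 -0.43 -0.02 -0.99 0 0 0; 0 -0.43 -0.02 -0.99 0 0 0; 0 -0.43 -0.02 -0.99 0 0 0; 0 -0.43 -0.02 -0.99 0 0 0"

```text
time_s: 14.7
position: [0.5025, -0.1517, 0.1228]
eef_rot: [[0.919, -0.001, -0.394], [0.394, 0.0, 0.919], [-0.001, -1.0, 0.001]]
ft_force: [0.9, 0.2, -0.5]
opening: 0.0319
```

```bash
python3 look.py w11; python3 -c "
from h import *
plan(0,[(.502,-.423,.13)],23.2)"
```

```text
14.7 [ 0.5025 -0.1517  0.1228] yaw 23.19 tilt y [-1.5e-03  1.0e-04 -1.0e+00] F [ 0.9   0.19 -0.5 ] open 0.0319 q [-0.293  0.331 -0.334  0.907 -0.     0.873]
0 -0.39 -0.02 -0.91 0.01 -0.01 0; 0 -0.39 -0.02 -0.91 0 0 0; 0 -0.39 -0.02 -0.91 0.01 -0.01 0; 0 -0.39 -0.02 -0.91 0 0 0; 0 -0.39 -0.02 -0.9 0.01 -0.01 -0.01
0 -0.39 -0.03 -0.91 0 0 0; 0 -0.39 -0.03 -0.9 0.01 -0.01 -0.01; 0 -0.39 -0.02 -0.91 0 0 0; 0 -0.4 -0.03 -0.9 0.01 -0.01 -0.01
9 rows; end [ 0.5019 -0.423   0.1301]
```

play_rows --series "0 -0.39 -0.02 -0.91 0 0 0; 0 -0.39 -0.02 -0.91 0 0 0; 0 -0.39 -0.02 -0.91 0 0 0; 0 -0.39 -0.02 -0.91 0 0 0; 0 -0.39 -0.02 -0.91 0 0 0"

```text
time_s: 15.25
position: [0.5027, -0.2995, 0.1257]
eef_rot: [[0.919, -0.002, -0.394], [0.394, 0.001, 0.919], [-0.001, -1.0, 0.001]]
ft_force: [0.9, 0.1, -0.2]
opening: 0.0317
```

play_rows --series "0 -0.39 -0.03 -0.9 0 0 0; 0 -0.39 -0.02 -0.91 0 0 0; 0 -0.39 -0.02 -0.91 0 0 0; 0 -0.3 -0.02 -0.7 0 0 0; 0 0 0 0 0 0 0"

```text
time_s: 15.75
position: [0.5029, -0.4131, 0.1282]
eef_rot: [[0.92, -0.001, -0.391], [0.391, -0.001, 0.92], [-0.001, -1.0, -0.001]]
ft_force: [0.0, 0.5, -0.0]
opening: 0.0315
```

play_rows --series "0 0 0 0 0 0 0; 0 0 0 0 0 0 0; 0 0 0 0 0 0 0"

```text
time_s: 16.05
position: [0.5039, -0.4089, 0.1291]
eef_rot: [[0.919, -0.001, -0.395], [0.395, 0.001, 0.919], [-0.0, -1.0, 0.001]]
ft_force: [-0.5, 0.1, -1.3]
opening: 0.0315
```

```bash
python3 look.py w12
```

```text
16.05 [ 0.5039 -0.4089  0.1291] yaw 23.29 tilt y [-7.e-04  8.e-04 -1.e+00] F [-0.48  0.15 -1.33] open 0.0315 q [-0.682  0.525  0.006  1.053  0.     0.483]
```

View pics/w12.png

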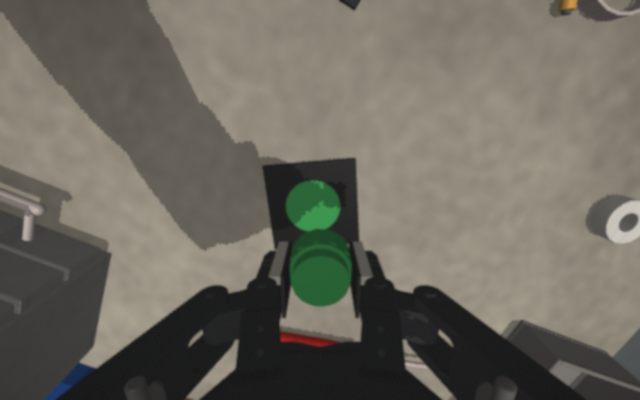

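```bash
python3 - <<'E'
from ld import *
from scipy.optimize import least_squares
c,o=ld("w12");im=c["image"]
p=o["position"];R=o["eef_rot"]
hsv=cv2.cvtColor(im,cv2.COLOR_RGB2HSV)
m=((hsv[...,0]>45)&(hsv[...,0]<85)&(hsv[...,1]>110)).astype(np.uint8); m[228:]=0
cn=max(cv2.findContours(m,cv2.RETR_EXTERNAL,cv2.CHAIN_APPROX_NONE)[0],key=len)[:,0]
cn=cn[cn[:,1]<222].astype(float)
b=back(c,cn,.006,o)[:,:2]
f=least_squares(lambda q:np.hypot(*(b-q[:2]).T)-q[2],[.5,-.42,.027],loss='soft_l1',f_scale=.0005)
print(f.x,abs(f.fun).max()); 
print("tool",(np.r_[f.x[:2],.006]-p)@R)
crop(im,240,140,400,310,4,"pics/w12z.png")
E
```

```text
[ 0.50237195 -0.42437471  0.02706526] 0.0006105134827744003
tool [-0.00745654  0.1230928  -0.01376944]
```

View pics/w12z.png

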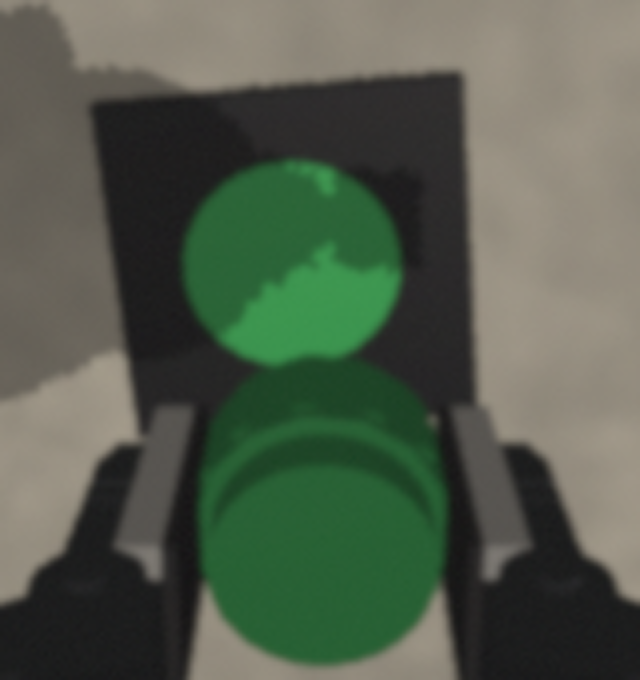

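```bash
python3 -c "
from h import *
plan(0,[(.502,-.4237,.035),(.502,-.4237,.0135)],23.2,N=4)"
```

```text
0 -0.06 0.79 -0.11 0 0 0; 0 -0.07 0.78 -0.11 0 0.01 0; 0 -0.06 0.79 -0.1 0 0 0; 0 -0.07 0.78 -0.11 -0.01 0.01 0; 0 0 0.18 0 0 0 0
0 0 0.18 0 0 0 0; 0 0 0.18 0 0 0 0; 0 0 0.18 0 0 0 0
8 rows; end [ 0.5019 -0.4239  0.0134]
```

play_rows --series "0 -0.06 0.79 -0.11 0 0 0; 0 -0.07 0.78 -0.11 0 0 0; 0 -0.06 0.79 -0.1 0 0 0; 0 -0.07 0.78 -0.11 0 0 0; 0 0 0 0 0 0 0"

```text
time_s: 16.6
position: [0.4999, -0.4227, 0.0317]
eef_rot: [[0.919, -0.005, -0.395], [0.395, 0.004, 0.919], [-0.003, -1.0, 0.006]]
ft_force: [-1.0, 0.7, -0.5]
opening: 0.0315
```

play_rows --series "0 0 0.18 0 0 0 0; 0 0 0.18 0 0 0 0; 0 0 0.18 0 0 0 0; 0 0 0.15 0 0 0 0; 0 0 0 0 0 0 0"

```text
time_s: 17.1
position: [0.5019, -0.4247, 0.014]
eef_rot: [[0.919, -0.001, -0.394], [0.394, 0.0, 0.919], [-0.0, -1.0, 0.001]]
ft_force: [-0.5, 0.2, 0.0]
opening: 0.0318
```

play_rows --series "0 0 0 0 0 0 0; 0 0 0 0 0 0 0"

```text
time_s: 17.3
position: [0.5023, -0.4252, 0.0147]
eef_rot: [[0.919, 0.0, -0.394], [0.394, -0.0, 0.919], [0.0, -1.0, -0.0]]
ft_force: [0.6, -0.9, -0.7]
opening: 0.0315
```

```bash
python3 look.py w13; python3 - <<'E'
from ld import *
c,o=ld("w13");crop(c["image"],240,180,400,330,4,"pics/w13z.png")
E
```

```text
17.3 [ 0.5023 -0.4252  0.0147] yaw 23.22 tilt y [ 4.e-04 -4.e-04 -1.e+00] F [ 0.61 -0.89 -0.69] open 0.0315 q [-0.703  0.632 -0.122  0.817 -0.     0.463]
```

View pics/w13z.png

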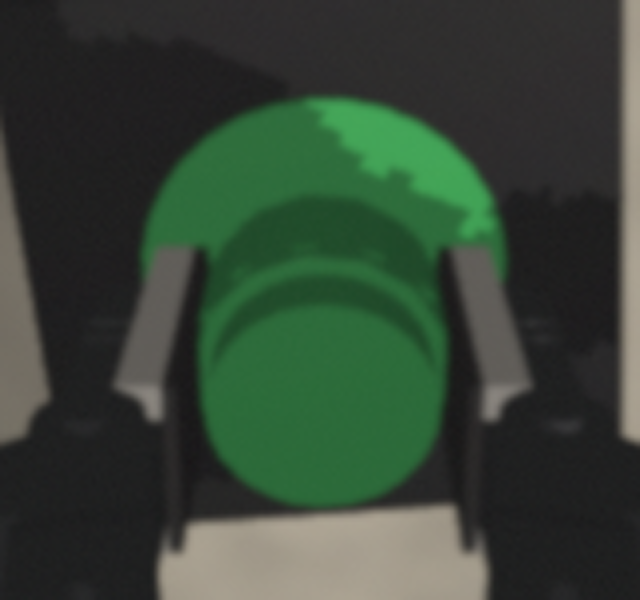

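```bash
python3 - <<'E'
from ld import *
c,o=ld("w13");p=o["position"];R=o["eef_rot"]
f=lambda x,y,z:((back(c,[(x/4+239.6,y/4+179.6)],z,o)-p)@R)[0].round(4)
print("disc top",f(325,97,.006),"plug low edge",f(323,195,p[2]-.0044),"ring edge",f(323,257,p[2]-.0044+.020),"stub",f(323,302,p[2]-.0044+.028),f(323,505,p[2]-.0044+.028))
E
```

```text
disc top [0.0005 0.0087 0.0281] plug low edge [0.0002 0.0044 0.0148] ring edge [ 0.0002 -0.0156  0.0152] stub [ 0.0002 -0.0236  0.0133] [ 0.0002 -0.0236 -0.016 ]
```

play_rows --series "0 0.01 0.04 0.04 0 0 0; 0 0 0.04 0.04 0 0 0; 0 0 0.03 0 0 0 0; 0 0 0 0 0 0 0; 0 0 0 0 0 0 0"

```text
time_s: 17.85
position: [0.5014, -0.4227, 0.0111]
eef_rot: [[0.919, -0.0, -0.394], [0.394, 0.0, 0.919], [-0.0, -1.0, 0.0]]
ft_force: [-0.3, -0.7, -1.1]
opening: 0.0315
```

```bash
python3 look.py w14; python3 - <<'E'
from ld import *
c,o=ld("w14");crop(c["image"],240,180,400,330,4,"pics/w14z.png")
for n,b in (("side",(310,120,390,190)),):
    c=vision.read_camera(n); crop(c["image"],*b,7,f"pics/{n}14.png")
E
```

```text
17.85 [ 0.5014 -0.4227  0.0111] yaw 23.23 tilt y [-0.  0. -1.] F [-0.31 -0.67 -1.14] open 0.0315 q [-0.7    0.633 -0.132  0.807  0.     0.465]
```

View pics/w14z.png

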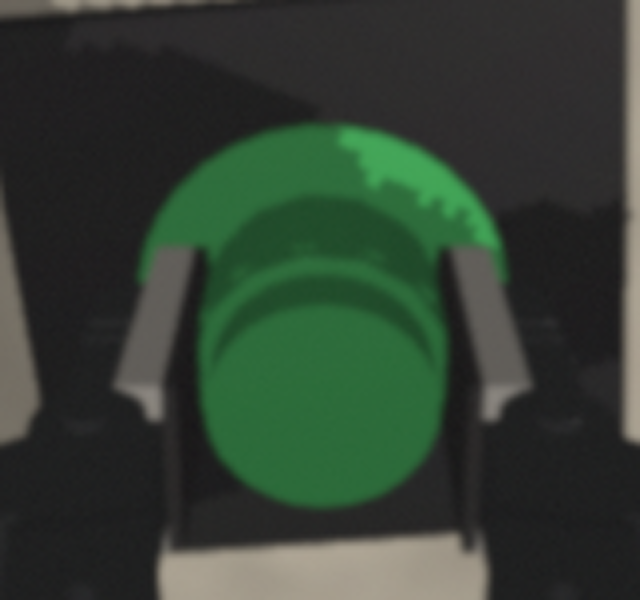

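View pics/side14.png

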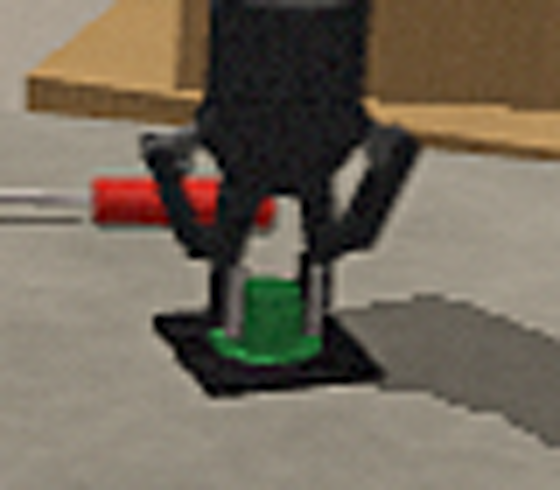

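play_rows --series "0 0 0.02 0 0 0 0; 0 0 0 0 0 0 0"

```text
time_s: 18.15
position: [0.5015, -0.4227, 0.0105]
eef_rot: [[0.919, 0.0, -0.394], [0.394, -0.0, 0.919], [0.0, -1.0, -0.0]]
ft_force: [-0.1, 0.1, -0.6]
opening: 0.0318
```

play_rows --series "0 0 0.02 0 0 0 0; 0 0 0 0 0 0 0"

```text
time_s: 18.35
position: [0.5015, -0.4228, 0.0104]
eef_rot: [[0.919, 0.0, -0.394], [0.394, -0.0, 0.919], [0.0, -1.0, -0.0]]
ft_force: [-1.9, 0.7, 3.9]
opening: 0.0316
```

Contact. Release and rise.

play_rows --series "0.55 0 0 0 0 0 0; 0.55 0 0 0 0 0 0; 0.7 0 0 0 0 0 0; 0.7 0 -0.3 0 0 0 0; 0.7 0 -0.6 0 0 0 0"

```text
time_s: 18.85
position: [0.5003, -0.4218, 0.0359]
eef_rot: [[0.919, -0.003, -0.394], [0.394, 0.002, 0.919], [-0.002, -1.0, 0.003]]
ft_force: [-0.1, 1.0, 0.3]
opening: 0.0597
```

play_rows --series "0.9 0 -0.9 0 0 0 0; 1 0 -1 0 0 0 0; 1 0 -1 0 0 0 0; 1 0 0 0 0 0 0; 1 0 0 0 0 0 0"

```text
time_s: 19.35
position: [0.502, -0.4233, 0.1253]
eef_rot: [[0.919, 0.002, -0.394], [0.394, -0.002, 0.919], [0.001, -1.0, -0.002]]
ft_force: [-0.0, -0.8, -0.5]
opening: 0.0856
```

```bash
python3 look.py w15; python3 - <<'E'
from ld import *
c,o=ld("w15");crop(c["image"],240,120,400,270,4,"pics/w15z.png")
for n,b in (("side",(310,120,390,190)),):
    c=vision.read_camera(n); crop(c["image"],*b,7,f"pics/{n}15.png")
plan(1,[(.5061,.416,.14)],23.2)
E
```

```text
19.35 [ 0.502  -0.4233  0.1253] yaw 23.23 tilt y [ 0.002  -0.0017 -1.    ] F [-0.01 -0.77 -0.48] open 0.0856 q [-0.7    0.537  0.018  1.049 -0.     0.465]
1 0.43 -0.02 0.98 0 0 0; 1 0.43 -0.02 0.99 0 0 0; 1 0.43 -0.02 0.98 0 0 0; 1 0.43 -0.02 0.99 0 0 0; 1 0.43 -0.02 0.98 0 0 0
1 0.43 -0.02 0.99 0 0 0; 1 0.43 -0.02 0.98 0 0 0; 1 0.43 -0.02 0.99 0 0 0; 1 0.43 -0.02 0.98 0 0 0; 1 0.43 -0.02 0.99 0 0 0
1 0.43 -0.02 0.98 0 0 0; 1 0.43 -0.02 0.99 0 0 0; 1 0.43 -0.02 0.98 0 0 0; 1 0.43 -0.02 0.99 0 0 0; 1 0.43 -0.02 0.98 0 0 0
1 0.43 -0.02 0.99 0 0 0; 1 0.43 -0.02 0.98 0 0 0; 1 0.43 -0.02 0.99 0 0 0; 1 0.43 -0.02 0.98 0 0 0; 1 0.43 -0.02 0.99 0 0 0
1 0.43 -0.02 0.98 0 0 0; 1 0.43 -0.02 0.99 0 0 0; 1 0.43 -0.02 0.98 0 0 0; 1 0.43 -0.02 0.99 -0.01 0 0; 1 0.43 -0.03 0.98 0 0 0
1 0.43 -0.03 0.99 -0.01 0 -0.01
26 rows; end [0.5061 0.4161 0.1401]
```

View pics/w15z.png

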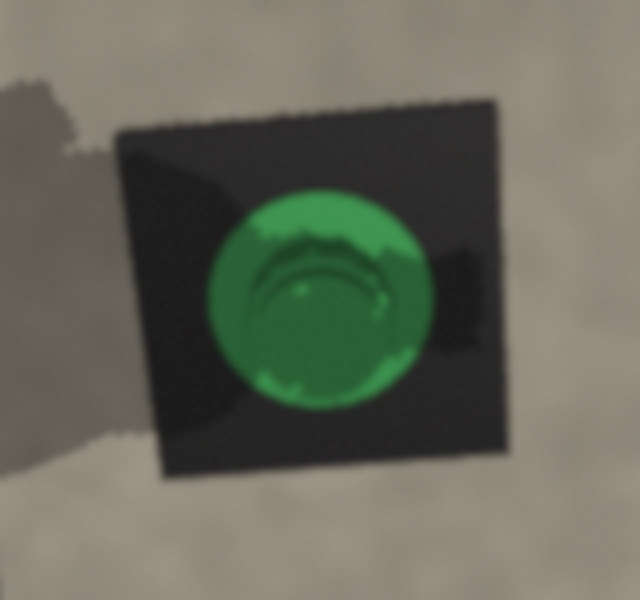

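View pics/side15.png

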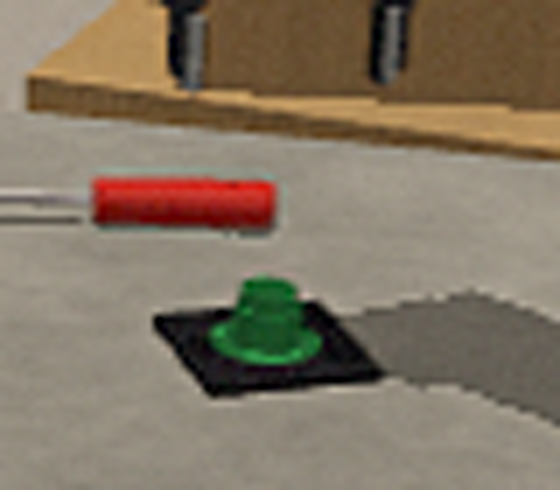

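play_rows --series "1 0.43 -0.02 0.98 0 0 0; 1 0.43 -0.02 0.99 0 0 0; 1 0.43 -0.02 0.98 0 0 0; 1 0.43 -0.02 0.99 0 0 0; 1 0.43 -0.02 0.98 0 0 0"

```text
time_s: 19.95
position: [0.5012, -0.2598, 0.1253]
eef_rot: [[0.919, -0.003, -0.394], [0.394, 0.002, 0.919], [-0.002, -1.0, 0.003]]
ft_force: [-0.6, 0.8, 0.6]
opening: 0.0852
```

play_rows --series "1 0.43 -0.02 0.98 0 0 0; 1 0.43 -0.02 0.99 0 0 0; 1 0.43 -0.02 0.98 0 0 0; 1 0.43 -0.02 0.99 0 0 0; 1 0.43 -0.02 0.98 0 0 0"

```text
time_s: 20.45
position: [0.5022, -0.099, 0.1285]
eef_rot: [[0.919, -0.003, -0.394], [0.394, 0.001, 0.919], [-0.002, -1.0, 0.002]]
ft_force: [0.6, -0.5, 0.2]
opening: 0.0857
```

play_rows --series "1 0.43 -0.02 0.98 0 0 0; 1 0.43 -0.02 0.99 0 0 0; 1 0.43 -0.02 0.98 0 0 0; 1 0.43 -0.02 0.99 0 0 0; 1 0.43 -0.02 0.98 0 0 0"

```text
time_s: 20.95
position: [0.5032, 0.0617, 0.1315]
eef_rot: [[0.919, -0.003, -0.394], [0.394, -0.0, 0.919], [-0.003, -1.0, 0.001]]
ft_force: [1.6, -0.7, 0.3]
opening: 0.0854
```

play_rows --series "1 0.43 -0.02 0.98 0 0 0; 1 0.43 -0.02 0.99 0 0 0; 1 0.43 -0.02 0.98 0 0 0; 1 0.43 -0.02 0.99 0 0 0; 1 0.43 -0.02 0.98 0 0 0"

```text
time_s: 21.45
position: [0.5044, 0.2224, 0.1344]
eef_rot: [[0.919, -0.003, -0.394], [0.394, -0.001, 0.919], [-0.003, -1.0, -0.0]]
ft_force: [0.5, 0.3, -0.3]
opening: 0.0855
```

play_rows --series "1 0.43 -0.02 0.98 0 0 0; 1 0.43 -0.02 0.99 0 0 0; 1 0.43 -0.02 0.98 0 0 0; 1 0.43 -0.02 0.99 0 0 0; 1 0.43 -0.02 0.98 0 0 0"

```text
time_s: 21.95
position: [0.5056, 0.3833, 0.1371]
eef_rot: [[0.919, -0.003, -0.395], [0.394, -0.002, 0.919], [-0.003, -1.0, -0.001]]
ft_force: [0.7, -0.1, -0.6]
opening: 0.0855
```

play_rows --series "1 0.4 -0.02 0.95 0 0 0; 1 0 0 0 0 0 0; 1 0 0 0 0 0 0; 1 0 0 0 0 0 0; 1 0 0 0 0 0 0"

```text
time_s: 22.45
position: [0.5063, 0.4122, 0.139]
eef_rot: [[0.919, -0.001, -0.393], [0.393, -0.001, 0.919], [-0.001, -1.0, -0.001]]
ft_force: [0.2, 0.0, -0.5]
opening: 0.0858
```

```bash
python3 look.py w16; python3 - <<'E'
from ld import *
c,o=ld("w16");crop(c["image"],240,120,400,270,4,"pics/w16z.png")
for n,b in (("side",(220,320,320,400)),):
    c=vision.read_camera(n); np.savez(n+"16.npz",**c); crop(c["image"],*b,7,f"pics/{n}16.png")
E
```

```text
22.45 [0.5063 0.4122 0.139 ] yaw 23.16 tilt y [-0.0011 -0.0011 -1.    ] F [ 0.24  0.02 -0.47] open 0.0858 q [ 0.683  0.526  0.035  1.082 -0.     1.85 ]
```

View pics/w16z.png

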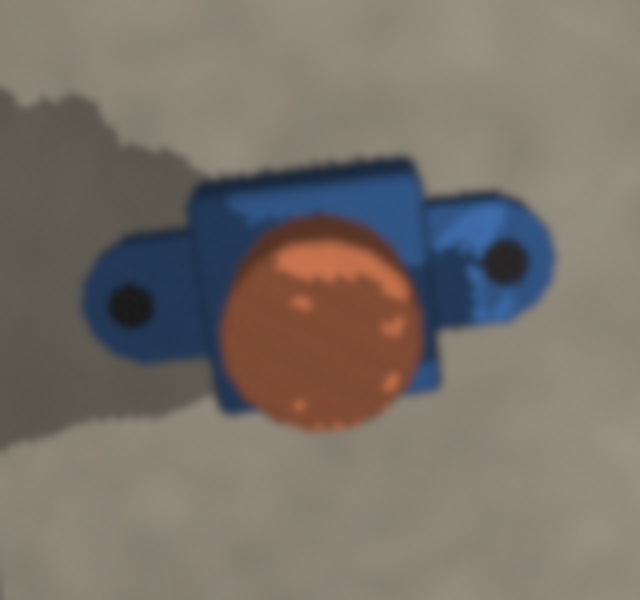

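View pics/side16.png

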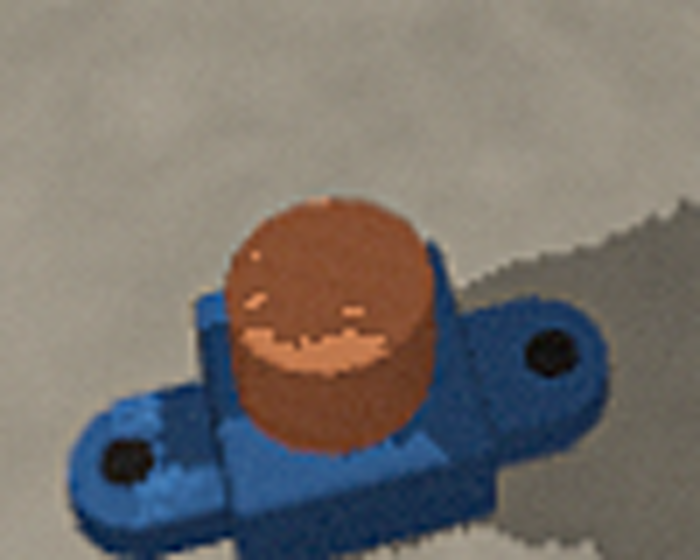

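```bash
python3 - <<'E'
from ld import *
c,o=ld("w16");a=back(c,[(320.1,203.2)],.054,o)[0];print(a)
s,_=ld("side16");b=back(s,[(330/7+219.57,287/7+319.57)],.054)[0]+[.0006,.0002,0];print(b)
t=(a+b)/2
plan(1,[(t[0],t[1],.05),(t[0],t[1],.032)],23.2,N=4)
E
```

```text
[0.50531539 0.41441298 0.054     ]
[0.5056469 0.4158655 0.054    ]
1 0 0.75 0.02 0 0 0; 1 0 0.74 0.03 0 0 0; 1 0 0.75 0.02 0 0 0; 1 0 0.74 0.03 0 -0.01 0; 1 0 0.15 0 0 0 0
1 0 0.15 0 0 0 0; 1 0 0.15 0 0 0 0; 1 0 0.15 0 0 0 0
8 rows; end [0.5054 0.4152 0.0321]
```

play_rows --series "1 0 0.75 0.02 0 0 0; 1 0 0.74 0.03 0 0 0; 1 0 0.75 0.02 0 0 0; 1 0 0.74 0.03 0 0 0; 1 0 0.15 0 0 0 0"

```text
time_s: 23.05
position: [0.5037, 0.4143, 0.043]
eef_rot: [[0.919, -0.004, -0.394], [0.394, -0.003, 0.919], [-0.005, -1.0, -0.001]]
ft_force: [-0.8, -0.6, -1.8]
opening: 0.0853
```

play_rows --series "1 0 0.15 0 0 0 0; 1 0 0.15 0 0 0 0; 1 0 0.15 0 0 0 0; 1 0 0 0 0 0 0; 1 0 0 0 0 0 0"

```text
time_s: 23.55
position: [0.5056, 0.4165, 0.0326]
eef_rot: [[0.919, 0.001, -0.394], [0.394, 0.0, 0.919], [0.001, -1.0, 0.0]]
ft_force: [-0.4, -0.3, -0.6]
opening: 0.0854
```

play_rows --series "0 0 0 0 0 0 0; 0 0 0 0 0 0 0; 0 0 0 0 0 0 0; 0 0 0 0 0 0 0; 0 0 0 0 0 0 0"

```text
time_s: 24.05
position: [0.5057, 0.4167, 0.0327]
eef_rot: [[0.919, 0.001, -0.394], [0.394, 0.001, 0.919], [0.001, -1.0, 0.0]]
ft_force: [-0.0, -0.9, 4.0]
opening: 0.0408
```

play_rows --series "0 0 0 0 0 0 0; 0 0 -0.05 0 0 0 0; 0 0 -0.07 0 0 0 0; 0 0 -0.1 0 0 0 0; 0 0 -0.15 0 0 0 0"

```text
time_s: 24.55
position: [0.5049, 0.4159, 0.0428]
eef_rot: [[0.919, -0.001, -0.394], [0.394, -0.001, 0.919], [-0.001, -1.0, -0.0]]
ft_force: [-0.2, 0.3, -1.1]
opening: 0.0407
```

```bash
python3 look.py w17; python3 - <<'E'
from ld import *
c,o=ld("w17");crop(c["image"],240,180,400,330,4,"pics/w17z.png")
for n,b in (("side",(200,280,320,400)),):
    c=vision.read_camera(n); np.savez(n+"17.npz",**c); crop(c["image"],*b,5,f"pics/{n}17.png")
E
```

```text
24.55 [0.5049 0.4159 0.0428] yaw 23.23 tilt y [-0.0012 -0.001  -1.    ] F [-0.22  0.31 -1.1 ] open 0.0407 q [ 0.689  0.601 -0.099  0.873 -0.     1.855]
```

View pics/side17.png

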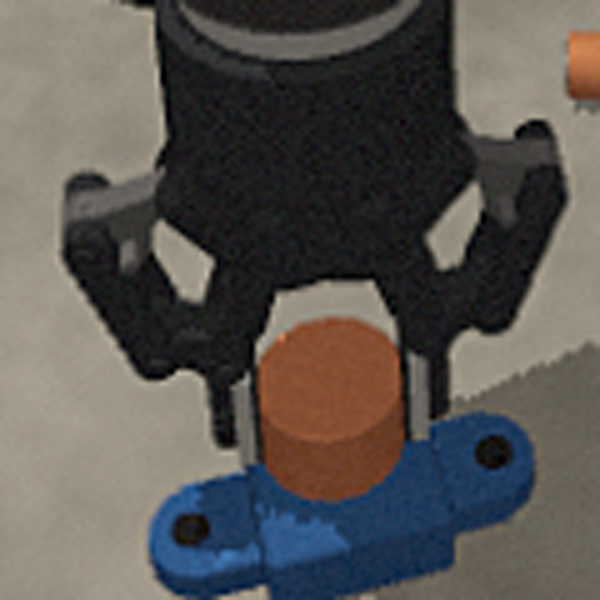

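View pics/w17z.png

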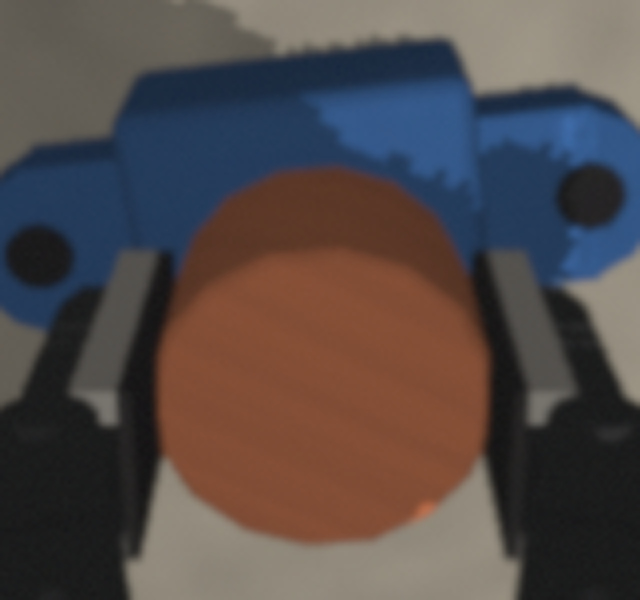

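```bash
python3 - <<'E'
from ld import *
c,o=ld("w17");p=o["position"];R=o["eef_rot"]
f=lambda x,y,z:((back(c,[(x/4+239.6,y/4+179.6)],z,o)-p)@R)[0].round(4)
print("top far",f(323,249,p[2]+.0213),"near",f(323,545,p[2]+.0213),"low edge far",f(323,168,p[2]-.0067))
q=p+[0,0,.06]
plan(0,[q],23.2)
plan(0,[(.443,-.23,.12)],23.2,p0=q)
E
```

```text
top far [ 0.0002 -0.0213  0.0191] near [ 0.0002 -0.0213 -0.0242] low edge far [0.0002 0.0067 0.018 ]
0 -0.02 -0.98 0 0 0 0.01; 0 -0.01 -0.98 -0.01 0 0.01 0
2 rows; end [0.505  0.416  0.1027]
0 -0.55 -0.03 -1 0 0 0; 0 -0.55 -0.03 -1 0 0 0; 0 -0.55 -0.03 -1 0 0 0; 0 -0.55 -0.03 -1 0 0 0; 0 -0.55 -0.03 -1 0 0 0
0 -0.55 -0.03 -1 0 0 0; 0 -0.55 -0.03 -1 0 0 0; 0 -0.54 -0.03 -1 0 0 0; 0 -0.55 -0.03 -1 0 0 0; 0 -0.54 -0.03 -1 0 0 0
0 -0.55 -0.03 -1 0 0 0; 0 -0.54 -0.03 -1 0 0 0; 0 -0.55 -0.03 -1 0 0 0; 0 -0.54 -0.03 -1 0 0 0; 0 -0.55 -0.03 -0.99 0 0 0
0 -0.54 -0.04 -1 0 0 0; 0 -0.55 -0.03 -0.99 0 0 0; 0 -0.54 -0.04 -1 0 0 0.01; 0 -0.55 -0.03 -0.99 0 0.01 0
19 rows; end [ 0.4429 -0.23    0.12  ]
```

play_rows --series "0 0 -0.9 0 0 0 0; 0 0 -0.98 0 0 0 0; 0 -0.3 -0.03 -0.5 0 0 0; 0 -0.55 -0.03 -1 0 0 0; 0 -0.55 -0.03 -1 0 0 0"

```text
time_s: 25.15
position: [0.4964, 0.3305, 0.1027]
eef_rot: [[0.918, 0.001, -0.396], [0.396, 0.0, 0.918], [0.001, -1.0, 0.0]]
ft_force: [0.6, -0.1, -2.1]
opening: 0.0412
```

play_rows --series "0 -0.55 -0.03 -1 0 0 0; 0 -0.55 -0.03 -1 0 0 0; 0 -0.54 -0.03 -1 0 0 0; 0 -0.55 -0.03 -1 0 0 0; 0 -0.54 -0.03 -1 0 0 0"

```text
time_s: 25.65
position: [0.48, 0.1594, 0.1071]
eef_rot: [[0.919, 0.001, -0.395], [0.395, 0.0, 0.919], [0.001, -1.0, -0.0]]
ft_force: [1.2, -0.6, -0.9]
opening: 0.0408
```

play_rows --series "0 -0.55 -0.03 -1 0 0 0; 0 -0.54 -0.03 -1 0 0 0; 0 -0.55 -0.03 -1 0 0 0; 0 -0.54 -0.03 -1 0 0 0; 0 -0.55 -0.03 -1 0 0 0"

```text
time_s: 26.15
position: [0.464, -0.0108, 0.1117]
eef_rot: [[0.919, 0.001, -0.394], [0.394, -0.0, 0.919], [0.001, -1.0, -0.0]]
ft_force: [0.5, -0.1, -0.7]
opening: 0.0415
```

play_rows --series "0 -0.54 -0.03 -1 0 0 0; 0 -0.55 -0.03 -1 0 0 0; 0 -0.54 -0.03 -1 0 0 0; 0 -0.55 -0.03 -1 0 0 0; 0 -0.3 -0.03 -0.5 0 0 0"

```text
time_s: 26.65
position: [0.449, -0.1654, 0.1162]
eef_rot: [[0.92, 0.001, -0.392], [0.392, -0.001, 0.92], [0.0, -1.0, -0.002]]
ft_force: [-0.3, 0.6, -1.5]
opening: 0.0416
```

play_rows --series "0 0 0 0 0 0 0; 0 0 0 0 0 0 0; 0 0 0 0 0 0 0; 0 0 0 0 0 0 0; 0 0 0 0 0 0 0"

```text
time_s: 27.15
position: [0.4491, -0.162, 0.1158]
eef_rot: [[0.918, -0.0, -0.396], [0.396, 0.0, 0.918], [-0.0, -1.0, 0.0]]
ft_force: [-0.1, 0.1, -2.4]
opening: 0.0409
```

```bash
python3 look.py w18
```

```text
27.15 [ 0.4491 -0.162   0.1158] yaw 23.31 tilt y [-1.e-04  2.e-04 -1.e+00] F [-0.09  0.05 -2.44] open 0.0409 q [-0.346  0.263 -0.457  0.851  0.     0.818]
```

View pics/w18.png

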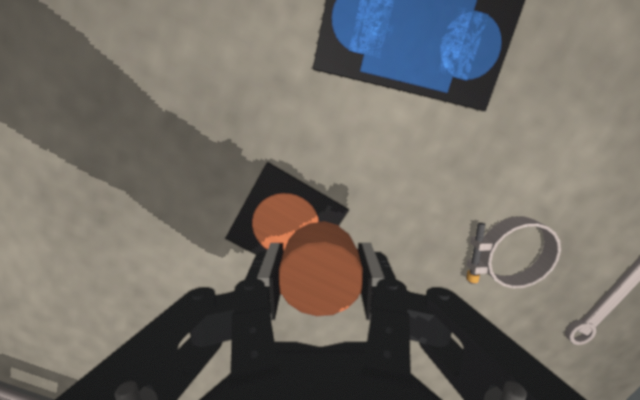

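```bash
cat > disc.py <<'E'
from ld import *
import sys
from scipy.optimize import least_squares
def disc(n,sel,r,g):
    c,o=ld(n);im=c["image"];p=o["position"];R=o["eef_rot"]
    hsv=cv2.cvtColor(im,cv2.COLOR_RGB2HSV)
    m=((hsv[...,0]<16)&(hsv[...,1]>90)&(hsv[...,2]>60)).astype(np.uint8)
    cn=np.concatenate(cv2.findContours(m,cv2.RETR_EXTERNAL,cv2.CHAIN_APPROX_NONE)[0])[:,0].astype(float)
    cn=cn[sel(cn[:,0],cn[:,1])]
    b=back(c,cn,.006,o)[:,:2]
    f=least_squares(lambda q:np.hypot(*(b-q[:2]).T)-r,g,loss='soft_l1',f_scale=.0005)
    print(len(cn),f.x,abs(f.fun).max()); print("tool",(np.r_[f.x,.006]-p)@R)
E
python3 - <<'E'
from disc import *
disc("w18",lambda x,y:(x<318)&(y>185)&(y<244)&((x<275)|(y<212))&(x>245),.032,[.43,-.2])
c,o=ld("w18");crop(c["image"],220,150,380,320,4,"pics/w18z.png")
E
```

```text
104 [ 0.42842262 -0.20053802] 0.009490885797136462
tool [-0.03422555  0.10977933 -0.02726259]
```

View pics/w18z.png

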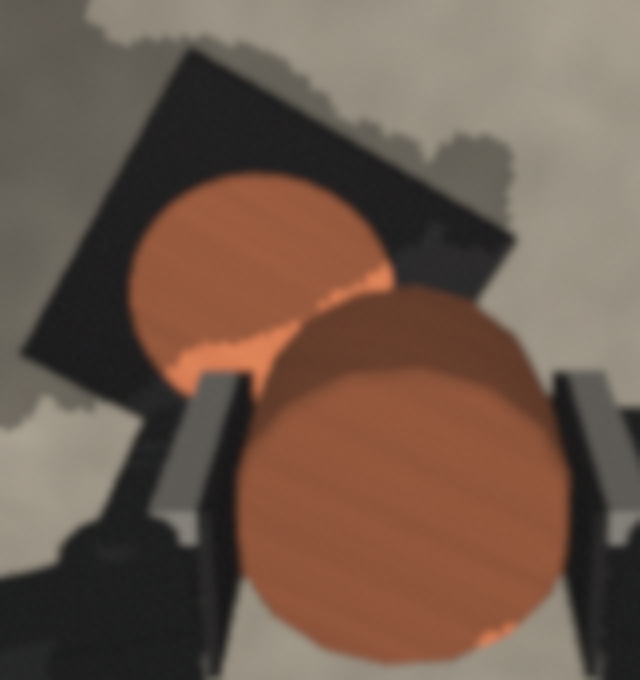

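```bash
python3 -c "
from h import *
plan(0,[(.427,-.1977,.07),(.427,-.1977,.019)],23.2,N=4)"
```

```text
0 -0.29 0.38 -0.2 0 0 0; 0 -0.29 0.38 -0.2 0 0.01 0; 0 -0.28 0.38 -0.2 0 0 0; 0 -0.28 0.39 -0.2 0 0.01 0; 0 0 0.42 0 0 0 0
0 0 0.43 0 0 0 0; 0 0 0.42 0 0 0 0; 0 0 0.43 0 0 0 0
8 rows; end [ 0.4272 -0.1977  0.0189]
```

play_rows --series "0 -0.29 0.38 -0.2 0 0 0; 0 -0.29 0.38 -0.2 0 0 0; 0 -0.28 0.38 -0.2 0 0 0; 0 -0.28 0.39 -0.2 0 0 0; 0 0 0.42 0 0 0 0"

```text
time_s: 27.7
position: [0.4267, -0.1989, 0.057]
eef_rot: [[0.919, 0.0, -0.394], [0.394, -0.001, 0.919], [-0.0, -1.0, -0.001]]
ft_force: [1.0, -0.1, -1.4]
opening: 0.041
```

play_rows --series "0 0 0.42 0 0 0 0; 0 0 0.42 0 0 0 0; 0 0 0.25 0 0 0 0; 0 0 0.1 0 0 0 0; 0 0 0 0 0 0 0"

```text
time_s: 28.2
position: [0.4269, -0.1981, 0.0214]
eef_rot: [[0.919, -0.001, -0.395], [0.395, 0.0, 0.919], [-0.0, -1.0, 0.0]]
ft_force: [0.4, 0.4, -0.6]
opening: 0.0414
```

play_rows --series "0 0 0 0 0 0 0; 0 0 0 0 0 0 0; 0 0 0 0 0 0 0; 0 0 0 0 0 0 0"

```text
time_s: 28.6
position: [0.4272, -0.1985, 0.0219]
eef_rot: [[0.919, 0.001, -0.394], [0.394, -0.0, 0.919], [0.0, -1.0, -0.0]]
ft_force: [-0.0, -0.1, -1.6]
opening: 0.041
```

```bash
python3 look.py w19; python3 - <<'E'
from ld import *
c,o=ld("w19");crop(c["image"],240,180,400,330,4,"pics/w19z.png")
E
```

```text
28.6 [ 0.4272 -0.1985  0.0219] yaw 23.22 tilt y [ 5.e-04 -3.e-04 -1.e+00] F [-0.04 -0.11 -1.59] open 0.041 q [-0.435  0.367 -0.605  0.598 -0.     0.731]
```

View pics/w19z.png

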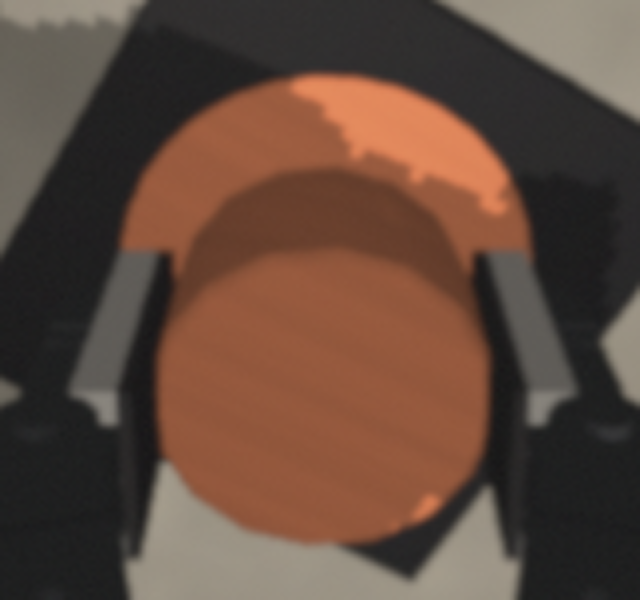

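```bash
python3 - <<'E'
from disc import *
disc("w19",lambda x,y:(x>262)&(x<378)&(y>190)&(y<236)&((y<222)|(x<280)|(x>365)),.032,[.43,-.2])
c,o=ld("w19");p=o["position"];R=o["eef_rot"]
f=lambda x,y,z:((back(c,[(x/4+239.6,y/4+179.6)],z,o)-p)@R)[0].round(4)
print("disc far",f(325,73,.006),"low edge",f(323,168,p[2]-.0067),"top",f(323,248,p[2]+.0213),f(323,545,p[2]+.0213))
print(f(122,245,.006),f(530,245,.006))
E
```

```text
122 [ 0.42885506 -0.2005394 ] 0.0005789136339051509
tool [ 0.00066721  0.0159024  -0.00249373]
disc far [0.0005 0.0159 0.0293] low edge [0.0002 0.0067 0.018 ] top [ 0.0002 -0.0213  0.0193] [ 0.0002 -0.0213 -0.0242]
[-0.0311  0.0159  0.0012] [0.0325 0.0159 0.0012]
```

play_rows --series "0 0.01 0.1 0.01 0 0 0; 0 0 0.1 0.01 0 0 0; 0 0 0.06 0.01 0 0 0; 0 0 0 0 0 0 0; 0 0 0 0 0 0 0"

```text
time_s: 29.15
position: [0.4268, -0.1974, 0.0137]
eef_rot: [[0.919, -0.0, -0.394], [0.394, 0.0, 0.919], [-0.0, -1.0, 0.0]]
ft_force: [-0.1, -0.2, -1.8]
opening: 0.041
```

play_rows --series "0 0 0.03 0 0 0 0; 0 0 0 0 0 0 0"

```text
time_s: 29.35
position: [0.427, -0.1975, 0.0129]
eef_rot: [[0.919, 0.0, -0.394], [0.394, -0.0, 0.919], [0.0, -1.0, -0.0]]
ft_force: [-1.3, -0.1, -2.2]
opening: 0.0414
```

```bash
python3 look.py w20; python3 - <<'E'
from ld import *
c,o=ld("w20");crop(c["image"],240,180,400,330,4,"pics/w20z.png")
for n,b in (("side",(330,150,400,220)),("scene",(270,140,340,210))):
    c=vision.read_camera(n); crop(c["image"],*b,7,f"pics/{n}20.png")
E
```

```text
29.35 [ 0.427  -0.1975  0.0129] yaw 23.22 tilt y [ 1.e-04 -0.e+00 -1.e+00] F [-1.29 -0.13 -2.19] open 0.0414 q [-0.433  0.379 -0.617  0.575  0.     0.732]
```

View pics/w20z.png

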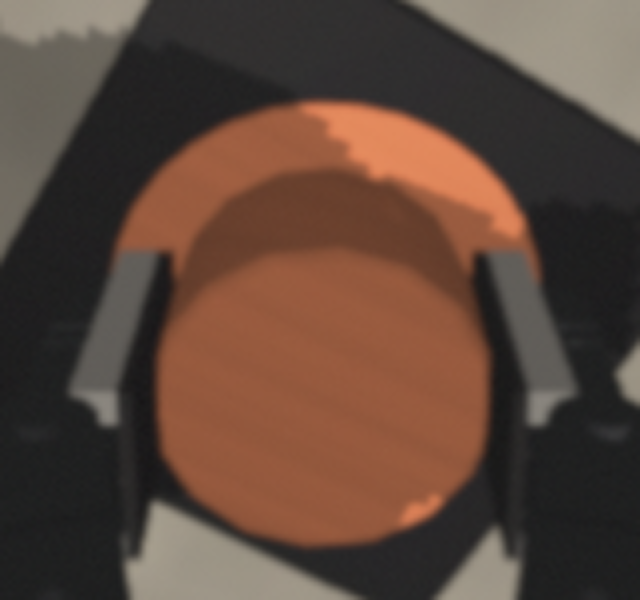

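View pics/side20.png

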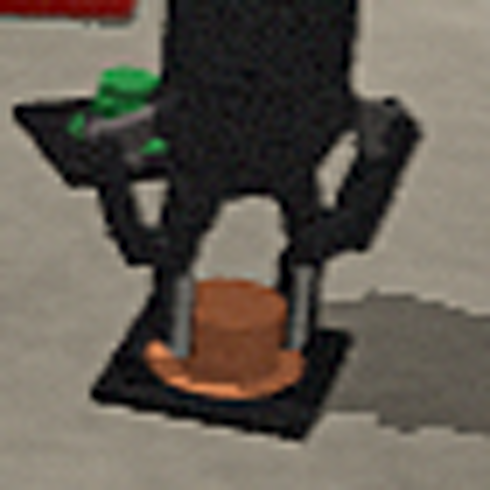

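```bash
python3 - <<'E'
from disc import *
disc("w20",lambda x,y:(x>262)&(x<378)&(y>190)&(y<240)&((y<226)|(x<280)|(x>365)),.032,[.43,-.2])
c,o=ld("w20");p=o["position"];R=o["eef_rot"]
f=lambda x,y,z:((back(c,[(x/4+239.6,y/4+179.6)],z,o)-p)@R)[0].round(4)
print("disc far",f(325,100,.006),"low edge",f(323,168,.006))
E
```

```text
119 [ 0.42894328 -0.20059108] 0.0005674494434542154
tool [ 0.00055188  0.00688033 -0.00364853]
disc far [0.0005 0.0069 0.0282] low edge [0.0002 0.0069 0.0179]
```

play_rows --series "0 0.015 0.015 0 0 0 0; 0 0 0 0 0 0 0"

```text
time_s: 29.7
position: [0.4272, -0.1974, 0.0127]
eef_rot: [[0.919, -0.0, -0.394], [0.394, -0.0, 0.919], [-0.0, -1.0, -0.0]]
ft_force: [-2.2, -0.9, 1.8]
opening: 0.0413
```

play_rows --series "0 0 0.015 0 0 0 0; 0 0 0 0 0 0 0"

```text
time_s: 29.9
position: [0.4272, -0.1974, 0.0127]
eef_rot: [[0.919, 0.0, -0.394], [0.394, -0.0, 0.919], [-0.0, -1.0, -0.0]]
ft_force: [-3.2, 0.6, 7.4]
opening: 0.0412
```

play_rows --series "0.7 0 0 0 0 0 0; 0.7 0 0 0 0 0 0; 0.8 0 0 0 0 0 0; 0.8 0 -0.3 0 0 0 0; 0.8 0 -0.6 0 0 0 0"

```text
time_s: 30.4
position: [0.4262, -0.1967, 0.0386]
eef_rot: [[0.919, -0.003, -0.394], [0.394, 0.001, 0.919], [-0.002, -1.0, 0.002]]
ft_force: [-0.0, 0.2, 0.3]
opening: 0.0683
```

play_rows --series "0.9 0 -0.9 0 0 0 0; 1 0 -1 0 0 0 0; 1 0 -1 0 0 0 0; 1 0 0 0 0 0 0; 1 0 0 0 0 0 0"

```text
time_s: 30.9
position: [0.4281, -0.1975, 0.127]
eef_rot: [[0.919, 0.002, -0.394], [0.394, -0.001, 0.919], [0.002, -1.0, -0.002]]
ft_force: [-0.3, 0.2, -0.2]
opening: 0.0854
```

```bash
python3 look.py w21; python3 - <<'E'
from ld import *
c,o=ld("w21");crop(c["image"],240,120,400,270,4,"pics/w21z.png")
for n,b in (("side",(330,150,400,220)),):
    c=vision.read_camera(n); crop(c["image"],*b,7,f"pics/{n}21.png")
plan(1,[(.505,.4135,.12)],120.3)
E
```

```text
30.9 [ 0.4281 -0.1975  0.127 ] yaw 23.23 tilt y [ 0.0022 -0.001  -1.    ] F [-0.34  0.25 -0.16] open 0.0854 q [-0.432  0.241 -0.454  0.873  0.     0.733]
1 0.5 0.01 0.84 0 -0.92 0; 1 0.56 0.01 0.8 0 -0.92 0; 1 0.62 0.01 0.75 0 -0.92 0; 1 0.68 0.01 0.7 0 -0.93 0; 1 0.74 0.01 0.64 0 -0.92 0
1 0.79 0.01 0.58 0 -0.93 0; 1 0.83 0.01 0.51 0 -0.92 0; 1 0.87 0.01 0.45 0 -0.93 0; 1 0.9 0.01 0.37 0 -0.92 0; 1 0.93 0.01 0.3 0 -0.93 0
1 0.95 0.01 0.22 0 -0.92 0; 1 0.97 0.01 0.15 0 -0.93 0; 1 0.97 0.01 0.07 0 -0.92 0; 1 0.98 0.01 -0.01 0 -0.93 0; 1 0.97 0.01 -0.09 0 -0.92 0
1 0.96 0.01 -0.17 0 -0.93 0; 1 0.95 0.01 -0.24 0 -0.92 0; 1 0.92 0 -0.32 0 -0.93 0; 1 0.9 0.01 -0.39 0 -0.92 0; 1 0.86 0 -0.46 -0.01 -0.93 0.01
1 0.82 0.01 -0.54 0 -0.92 0
21 rows; end [0.505  0.4135 0.1199]
```

View pics/w21z.png

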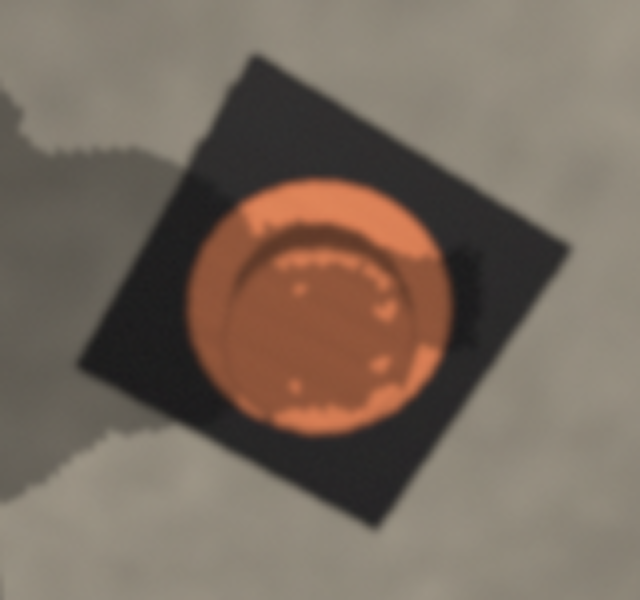

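View pics/side21.png

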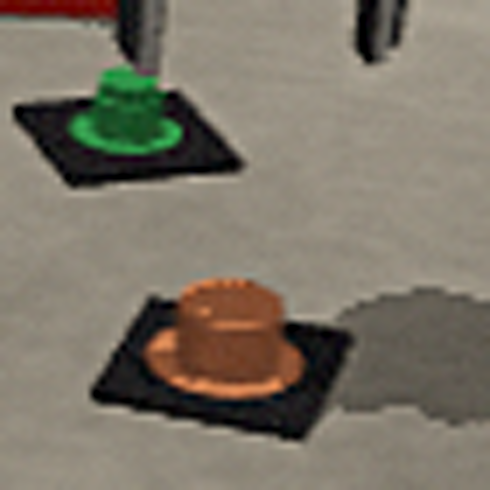

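play_rows --series "1 0.5 0.01 0.84 0 -0.92 0; 1 0.56 0.01 0.8 0 -0.92 0; 1 0.62 0.01 0.75 0 -0.92 0; 1 0.68 0.01 0.7 0 -0.93 0; 1 0.74 0.01 0.64 0 -0.92 0"

```text
time_s: 31.5
position: [0.4447, -0.0508, 0.1231]
eef_rot: [[0.689, -0.003, -0.725], [0.725, 0.0, 0.689], [-0.002, -1.0, 0.002]]
ft_force: [0.1, -0.3, 0.5]
opening: 0.0851
```

play_rows --series "1 0.79 0.01 0.58 0 -0.93 0; 1 0.83 0.01 0.51 0 -0.92 0; 1 0.87 0.01 0.45 0 -0.93 0; 1 0.9 0.01 0.37 0 -0.92 0; 1 0.93 0.01 0.3 0 -0.93 0"

```text
time_s: 32.0
position: [0.4636, 0.0943, 0.1216]
eef_rot: [[0.348, -0.003, -0.937], [0.937, -0.001, 0.348], [-0.002, -1.0, 0.003]]
ft_force: [-0.2, 0.0, -0.7]
opening: 0.0851
```

play_rows --series "1 0.95 0.01 0.22 0 -0.92 0; 1 0.97 0.01 0.15 0 -0.93 0; 1 0.97 0.01 0.07 0 -0.92 0; 1 0.98 0.01 -0.01 0 -0.93 0; 1 0.97 0.01 -0.09 0 -0.92 0"

```text
time_s: 32.5
position: [0.4823, 0.2393, 0.1199]
eef_rot: [[-0.048, -0.003, -0.999], [0.999, -0.002, -0.048], [-0.001, -1.0, 0.003]]
ft_force: [0.3, -0.4, 0.4]
opening: 0.0854
```

play_rows --series "1 0.96 0.01 -0.17 0 -0.93 0; 1 0.95 0.01 -0.24 0 -0.92 0; 1 0.92 0 -0.32 0 -0.93 0; 1 0.9 0.01 -0.39 0 -0.92 0; 1 0.86 0 -0.46 0 -0.93 0"

```text
time_s: 33.0
position: [0.5008, 0.3845, 0.1186]
eef_rot: [[-0.436, -0.003, -0.9], [0.9, -0.002, -0.436], [-0.001, -1.0, 0.003]]
ft_force: [0.6, 0.3, -0.2]
opening: 0.0852
```

play_rows --series "1 0.82 0.01 -0.54 0 -0.92 0; 1 0 0 0 0 0 0; 1 0 0 0 0 0 0; 1 0 0 0 0 0 0; 1 0 0 0 0 0 0"

```text
time_s: 33.5
position: [0.5054, 0.4119, 0.1198]
eef_rot: [[-0.503, -0.001, -0.864], [0.864, -0.001, -0.503], [-0.0, -1.0, 0.002]]
ft_force: [0.8, -0.2, 0.9]
opening: 0.0854
```

```bash
python3 look.py w22; python3 - <<'E'
from ld import *
c,o=ld("w22");crop(c["image"],220,110,420,270,4,"pics/w22z.png")
for n,b in (("side",(220,320,320,400)),):
    c=vision.read_camera(n); np.savez(n+"22.npz",**c); crop(c["image"],*b,7,f"pics/{n}22.png")
E
```

```text
33.5 [0.5054 0.4119 0.1198] yaw 120.2 tilt y [-0.0012 -0.0012 -1.    ] F [ 0.75 -0.18  0.88] open 0.0854 q [ 6.840e-01  5.360e-01  1.000e-03  1.037e+00 -0.000e+00  1.570e-01]
```

View pics/w22z.png

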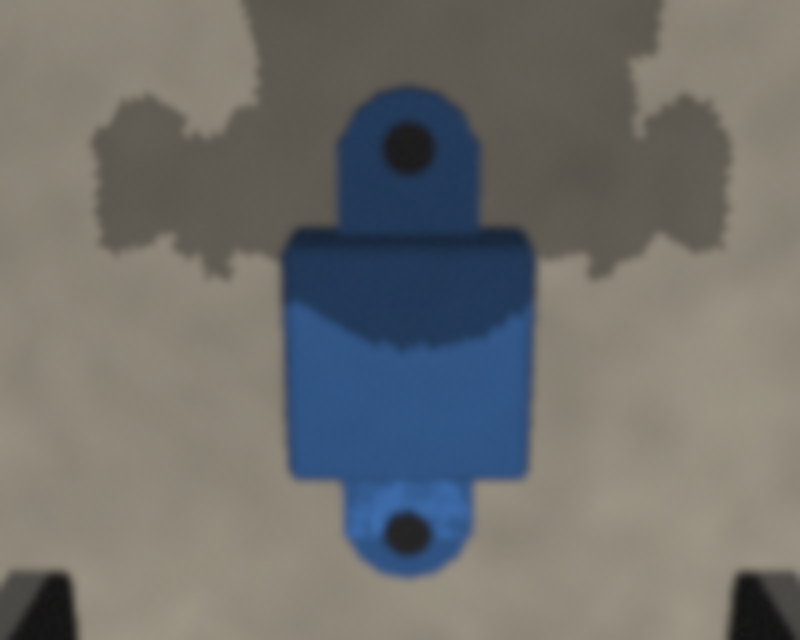

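View pics/side22.png

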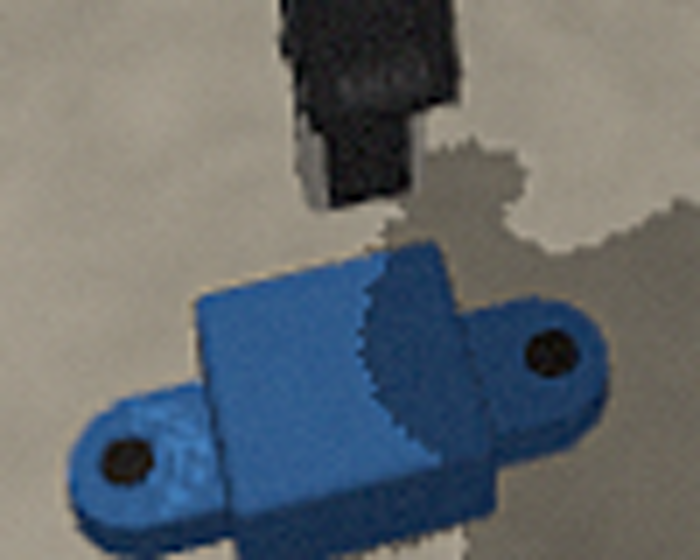

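```bash
python3 - <<'E'
from ld import *
c,o=ld("w22");h=back(c,[(409/4+219.6,148/4+109.6),(407.5/4+219.6,534/4+109.6)],.012,o);print(h,h.mean(0),np.linalg.norm(h[0]-h[1]));d=h[0]-h[1];print(np.degrees(np.arctan2(d[1],d[0])))
k=back(c,[(x/4+219.6,y/4+109.6) for x,y in [(284,240),(533,240),(525,478),(294,478)]],.026,o)
print("block",k.mean(0),np.linalg.norm(k[0]-k[1]),np.linalg.norm(k[1]-k[2]),np.linalg.norm(k[3]-k[2]))
s,_=ld("side22");h2=back(s,[(127/7+219.57,462/7+319.57),(551/7+219.57,352/7+319.57)],.012)+[.0006,.0002,0];print(h2.mean(0))
plan(1,[(.505,.4138,.03),(.505,.4138,.0065)],120.4,N=4)
E
```

```text
[[0.46473415 0.38975544 0.012     ]
 [0.54636026 0.43703413 0.012     ]] [0.50554721 0.41339478 0.012     ] 0.0943297269698671
-149.92013264176902
block [0.50395533 0.41260237 0.026     ] 0.053228805819226926 0.05536910485944619 0.05289223662591788
[0.50523665 0.4136221  0.012     ]
1 0.01 0.75 0 0 -0.01 0; 1 0.02 0.75 0 0 -0.01 0; 1 0.01 0.76 0 0 -0.01 0; 1 0.02 0.75 -0.01 -0.01 -0.01 0; 1 0 0.2 0 0 0 0
1 0 0.19 0 0 0 0; 1 0 0.2 0 0 0 0; 1 0 0.19 0 0 0 0
8 rows; end [0.505  0.4138 0.0066]
```

play_rows --series "1 0.01 0.75 0 0 0 0; 1 0.01 0.75 0 0 0 0; 1 0.01 0.76 0 0 0 0; 1 0 0.75 0 0 0 0; 1 0 0.2 0 0 0 0"

```text
time_s: 34.1
position: [0.5037, 0.412, 0.0216]
eef_rot: [[-0.503, -0.004, -0.864], [0.864, -0.003, -0.503], [-0.001, -1.0, 0.005]]
ft_force: [-0.2, -0.2, 0.2]
opening: 0.0856
```

play_rows --series "1 0 0.19 0 0 0 0; 1 0 0.2 0 0 0 0; 1 0 0.19 0 0 0 0; 1 0 0 0 0 0 0; 1 0 0 0 0 0 0"

```text
time_s: 34.6
position: [0.5055, 0.4142, 0.007]
eef_rot: [[-0.504, 0.0, -0.864], [0.864, 0.0, -0.504], [0.0, -1.0, -0.001]]
ft_force: [0.7, 0.0, -0.4]
opening: 0.0856
```

```bash
python3 look.py w23
```

```text
34.6 [0.5055 0.4142 0.007 ] yaw 120.28 tilt y [ 4.e-04  4.e-04 -1.e+00] F [ 0.68  0.   -0.37] open 0.0856 q [ 0.686  0.633 -0.143  0.794  0.     0.158]
```

View pics/w23.png

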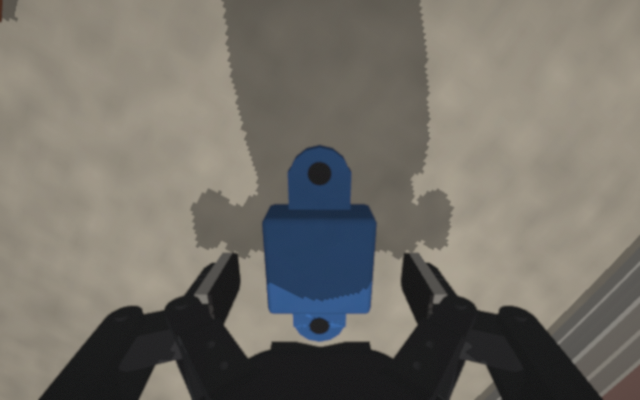

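Centred between the fingers. Close and lift.

play_rows --series "0 0 0 0 0 0 0; 0 0 0 0 0 0 0; 0 0 0 0 0 0 0; 0 0 0 0 0 0 0; 0 0 0 0 0 0 0"

```text
time_s: 35.15
position: [0.5058, 0.4142, 0.0074]
eef_rot: [[-0.504, 0.001, -0.864], [0.864, 0.001, -0.504], [-0.0, -1.0, -0.001]]
ft_force: [0.4, -1.6, 3.8]
opening: 0.0548
```

play_rows --series "0 0 0 0 0 0 0; 0 0 -0.05 0 0 0 0; 0 0 -0.07 0 0 0 0; 0 0 -0.1 0 0 0 0; 0 0 -0.2 0 0 0 0"

```text
time_s: 35.65
position: [0.5044, 0.4133, 0.0183]
eef_rot: [[-0.504, -0.002, -0.864], [0.864, -0.002, -0.504], [-0.0, -1.0, 0.003]]
ft_force: [0.4, 1.1, -4.5]
opening: 0.0548
```

```bash
python3 look.py w24; python3 - <<'E'
from ld import *
for n,b in (("side",(200,280,320,400)),):
    c=vision.read_camera(n); crop(c["image"],*b,5,f"pics/{n}24.png")
c,o=ld("w24"); crop(c["image"],220,120,420,320,3,"pics/w24z.png")
E
```

```text
35.65 [0.5044 0.4133 0.0183] yaw 120.28 tilt y [-0.002  -0.0015 -1.    ] F [ 0.36  1.1  -4.47] open 0.0548 q [ 0.686  0.622 -0.131  0.82   0.     0.158]
```

View pics/side24.png

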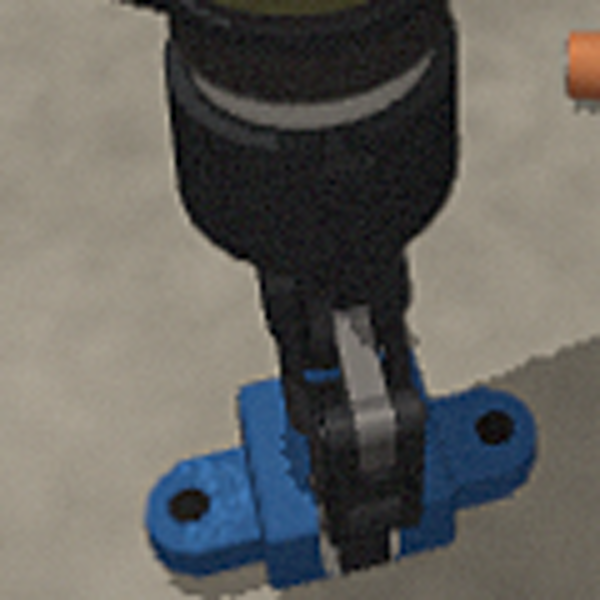

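View pics/w24z.png

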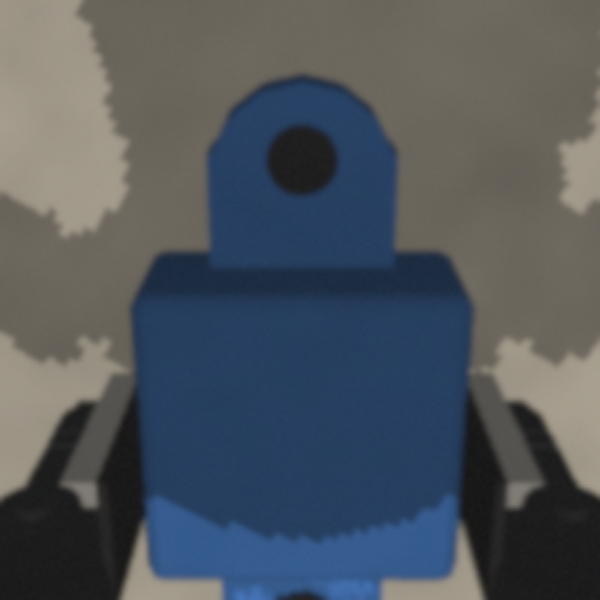

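```bash
python3 - <<'E'
from ld import *
c,o=ld("w24");p=o["position"];R=o["eef_rot"]
f=lambda x,y,z:((back(c,[(x/3+219.6,y/3+119.6)],z,o)-p)@R)[0].round(4)
print("hole",f(302,160,p[2]-.0074+.012),"rim far/near",f(302,297,p[2]-.0074+.026),f(302,578,p[2]-.0074+.026))
q=p+[0,0,.09]
plan(0,[q],120.28)
plan(0,[(.565,.0165,.12)],100.7,p0=q)
E
```

```text
hole [-0.     -0.0045  0.0475] rim far/near [-0.     -0.0185  0.0285] [ 0.     -0.0187 -0.0256]
0 0 -0.98 0.02 0 0 0; 0 0 -0.98 0.02 0.01 0 0; 0 -0.01 -0.98 0.01 0 0 0
3 rows; end [0.5046 0.4133 0.1082]
0 -0.89 -0.03 0.35 0 0.28 0; 0 -0.9 -0.03 0.33 0 0.28 0; 0 -0.9 -0.03 0.31 0 0.28 0; 0 -0.91 -0.03 0.29 0 0.28 0; 0 -0.92 -0.03 0.26 0 0.28 0
0 -0.92 -0.03 0.24 0 0.28 0; 0 -0.93 -0.03 0.22 0 0.28 0; 0 -0.94 -0.03 0.2 0 0.28 0; 0 -0.94 -0.03 0.17 0 0.28 0; 0 -0.94 -0.03 0.15 0 0.28 0
0 -0.95 -0.02 0.13 0 0.28 0; 0 -0.95 -0.03 0.1 0 0.28 0; 0 -0.95 -0.02 0.08 0.01 0.28 0; 0 -0.96 -0.03 0.05 0 0.28 0.01
14 rows; end [0.565  0.0165 0.12  ]
```

play_rows --series "0 0 -0.6 0 0 0 0; 0 0 -0.98 0 0 0 0; 0 0 -0.98 0 0 0 0; 0 -0.45 -0.2 0.17 0 0 0; 0 -0.89 -0.1 0.35 0 0.28 0"

```text
time_s: 36.25
position: [0.5131, 0.3726, 0.106]
eef_rot: [[-0.485, 0.003, -0.875], [0.875, 0.002, -0.485], [0.001, -1.0, -0.004]]
ft_force: [0.4, -0.1, -3.8]
opening: 0.0544
```

play_rows --series "0 -0.9 -0.03 0.33 0 0.28 0; 0 -0.9 -0.03 0.31 0 0.28 0; 0 -0.91 -0.03 0.29 0 0.28 0; 0 -0.92 -0.03 0.26 0 0.28 0; 0 -0.92 -0.03 0.24 0 0.28 0"

```text
time_s: 36.75
position: [0.5328, 0.2272, 0.1083]
eef_rot: [[-0.371, -0.002, -0.929], [0.929, -0.001, -0.371], [-0.001, -1.0, 0.002]]
ft_force: [0.6, -1.1, -3.7]
opening: 0.0544
```

play_rows --series "0 -0.93 -0.03 0.22 0 0.28 0; 0 -0.94 -0.03 0.2 0 0.28 0; 0 -0.94 -0.03 0.17 0 0.28 0; 0 -0.94 -0.03 0.15 0 0.28 0; 0 -0.95 -0.02 0.13 0 0.28 0"

```text
time_s: 37.25
position: [0.5539, 0.0857, 0.1126]
eef_rot: [[-0.255, -0.002, -0.967], [0.967, -0.001, -0.255], [-0.0, -1.0, 0.002]]
ft_force: [1.0, 0.4, -4.0]
opening: 0.0545
```

play_rows --series "0 -0.95 -0.03 0.1 0 0.28 0; 0 -0.95 -0.02 0.08 0 0.28 0; 0 -0.5 0 0.03 0 0.28 0; 0 0 0 0 0 0 0; 0 0 0 0 0 0 0"

```text
time_s: 37.75
position: [0.5653, 0.0165, 0.1146]
eef_rot: [[-0.185, -0.001, -0.983], [0.983, 0.001, -0.185], [0.001, -1.0, 0.001]]
ft_force: [-0.0, 0.6, -3.7]
opening: 0.0549
```

play_rows --series "0 0 0 0 0 0 0; 0 0 0 0 0 0 0; 0 0 0 0 0 0 0"

```text
time_s: 38.05
position: [0.5659, 0.0174, 0.1152]
eef_rot: [[-0.187, -0.0, -0.982], [0.982, 0.0, -0.187], [0.0, -1.0, 0.0]]
ft_force: [-0.5, 0.3, -3.6]
opening: 0.0546
```

```bash
python3 look.py w25
```

```text
38.05 [0.5659 0.0174 0.1152] yaw 100.76 tilt y [-1.e-04  1.e-04 -1.e+00] F [-0.52  0.27 -3.63] open 0.0546 q [ 0.031  0.401 -0.244  0.925  0.    -0.157]
```

View pics/w25.png

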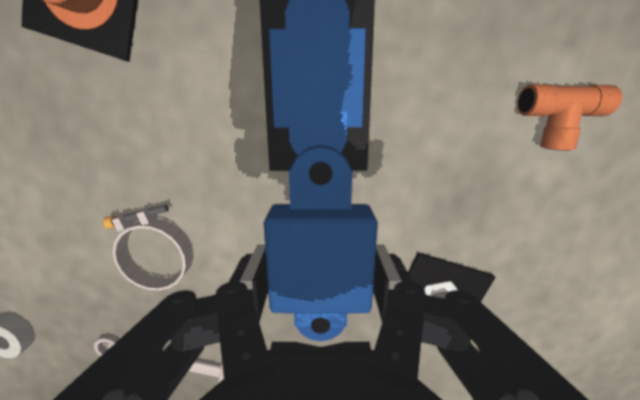

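```bash
python3 - <<'E'
from ld import *
c,o=ld("w25"); crop(c["image"],240,0,400,190,4,"pics/w25z.png")
E
```

```text
(no output)
```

View pics/w25z.png

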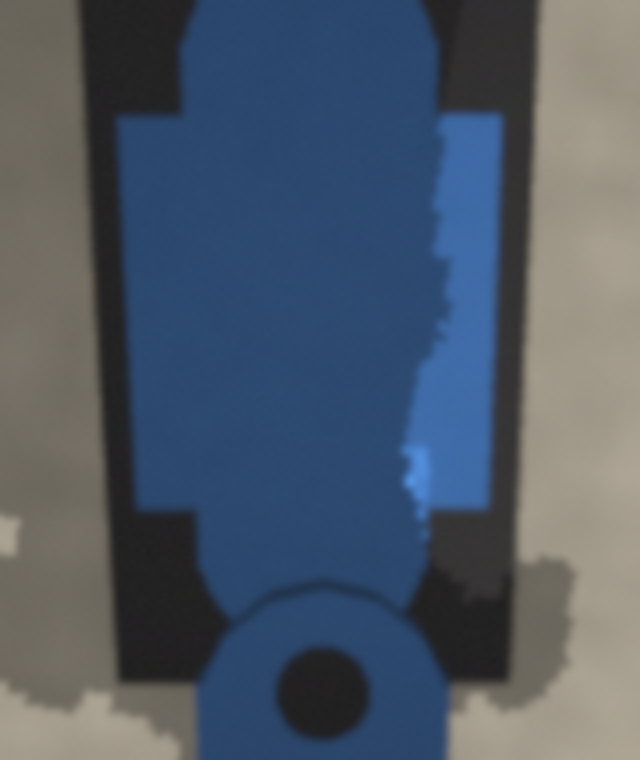

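```bash
cat > fl.py <<'E'
from ld import *
def q(n,pts,x0,y0,s,z=.006):
    c,o=ld(n);p=o["position"];R=o["eef_rot"]
    return c,o,back(c,[(x/s+x0-.4,y/s+y0-.4) for x,y in pts],z,o)
E
python3 - <<'E'
from fl import *
c,o,k=q("w25",[(116,116),(504,114),(490,509),(136,510)],240,0,4);p=o["position"];R=o["eef_rot"]
print("mark",k.mean(0),[np.linalg.norm(k[i]-k[i-1]).round(4) for i in range(4)]);t=(k-p)@R;print(t.round(4))
ang=lambda a,b:np.degrees(np.arctan2(*(a-b)[1::-1]))
print("ear line",ang((k[0]+k[1])/2,(k[2]+k[3])/2),"sides",ang(k[0],k[3]),ang(k[1],k[2]),"cross",ang(k[0],k[1]),ang(k[3],k[2]))
_,_,e=q("w25",[(120,682),(508,682)],240,0,4);print("pad near", ((e-p)@R).round(4))
f=lambda x,y,z:((back(c,[(x/4+239.6,y/4-.4)],z,o)-p)@R)[0].round(4)
print("hole",f(323,693,p[2]-.0074+.012),"ear edges",f(198,720,p[2]-.0074+.012),f(448,720,p[2]-.0074+.012))
E
```

```text
mark [ 0.46682162 -0.0036985   0.006     ] [np.float64(0.0765), np.float64(0.077), np.float64(0.0766), np.float64(0.077)]
[[-0.041   0.1092  0.1394]
 [ 0.036   0.1092  0.1397]
 [ 0.0365  0.1092  0.0631]
 [-0.0406  0.1092  0.0629]]
ear line -168.92345806013228 sides -168.93088798854725 -168.9160403888088 cross -78.99504928977812 -79.08899832915026
pad near [[-0.0461  0.1092  0.0248]
 [ 0.0423  0.1092  0.0248]]
hole [ 0.0001 -0.0046  0.0477] ear edges [-0.0157 -0.0046  0.0442] [ 0.0159 -0.0046  0.0442]
```

```bash
python3 - <<'E'
from h import *
plan(0,[(.4673,-.0035,.09),(.4673,-.0035,.03)],101.05,N=4)
E
```

```text
0 -0.02 0.21 0.84 0 -0.01 0; 0 -0.02 0.21 0.84 0 -0.02 0; 0 -0.01 0.21 0.84 0 -0.01 0; 0 -0.01 0.21 0.84 0 -0.02 0; 0 0 0.5 0 0 0 0
0 0 0.5 0 0 0 0; 0 0 0.5 0 0 0 0; 0 0 0.5 0 0 0 0
8 rows; end [ 0.4673 -0.0034  0.03  ]
```

play_rows --series "0 -0.02 0.21 0.84 0 -0.01 0; 0 -0.02 0.21 0.84 0 -0.02 0; 0 -0.01 0.21 0.84 0 -0.01 0; 0 -0.01 0.21 0.84 0 -0.02 0; 0 0 0.5 0 0 0 0"

```text
time_s: 38.6
position: [0.4633, -0.0042, 0.0752]
eef_rot: [[-0.19, -0.003, -0.982], [0.982, -0.0, -0.19], [0.0, -1.0, 0.003]]
ft_force: [0.2, 0.5, -3.7]
opening: 0.0546
```

play_rows --series "0 0 0.5 0 0 0 0; 0 0 0.5 0 0 0 0; 0 0 0.3 0 0 0 0; 0 0 0.1 0 0 0 0; 0 0 0 0 0 0 0"

```text
time_s: 39.1
position: [0.4673, -0.0039, 0.0329]
eef_rot: [[-0.191, -0.0, -0.982], [0.982, 0.0, -0.191], [0.0, -1.0, 0.0]]
ft_force: [0.5, 0.4, -3.7]
opening: 0.0542
```

play_rows --series "0 0 0 0 0 0 0; 0 0 0 0 0 0 0; 0 0 0 0 0 0 0; 0 0 0 0 0 0 0"

```text
time_s: 39.5
position: [0.4676, -0.0041, 0.0334]
eef_rot: [[-0.19, 0.001, -0.982], [0.982, -0.0, -0.19], [-0.0, -1.0, -0.001]]
ft_force: [-0.8, 0.0, -4.1]
opening: 0.0547
```

```bash
python3 look.py w26; python3 - <<'E'
from ld import *
c,o=ld("w26"); crop(c["image"],230,80,410,330,3,"pics/w26z.png")
c=vision.read_camera("side"); crop(c["image"],290,200,390,270,7,"pics/side26.png")
E
```

```text
39.5 [ 0.4676 -0.0041  0.0334] yaw 100.98 tilt y [ 8.e-04 -0.e+00 -1.e+00] F [-0.78  0.01 -4.05] open 0.0547 q [-0.009  0.346 -0.599  0.625  0.    -0.2  ]
```

View pics/w26z.png

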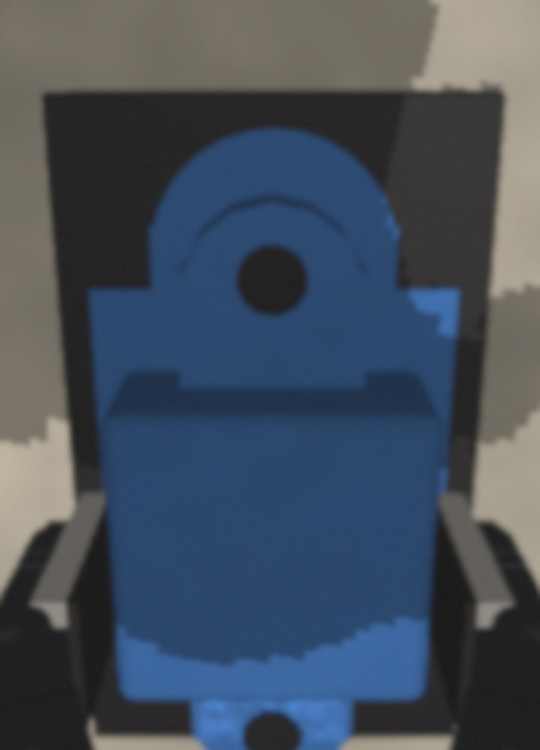

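View pics/side26.png

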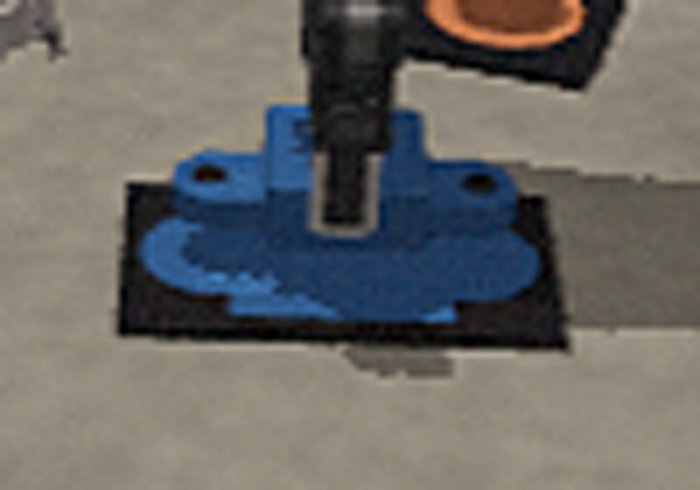

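```bash
python3 - <<'E'
from fl import *
c,o,k=q("w26",[(44,93),(505,93),(455,735),(97,735),(90,289),(460,289),(272,127)],230,80,3);p=o["position"];R=o["eef_rot"]
t=(k-p)@R;print(t[:,[0,2]].round(4)); print("pad centre tool",t[:4].mean(0).round(4), "from notch",t[4:6].mean(0)-[0,0,.038],"from ear",t[6]-[0,0,.070])
f=lambda x,y,z:((back(c,[(x/3+229.6,y/3+79.6)],z,o)-p)@R)[0].round(4)
print("hole",f(272,280,p[2]-.0074+.012),f(272,732,p[2]-.0074+.012),"ear tip top",f(272,195,p[2]-.0074+.012))
E
```

```text
[[-0.044   0.0774]
 [ 0.045   0.0774]
 [ 0.0459 -0.0756]
 [-0.0438 -0.0756]
 [-0.0376  0.0386]
 [ 0.0389  0.0386]
 [ 0.      0.071 ]]
pad centre tool [0.0008 0.0274 0.0009] from notch [0.00065689 0.0273254  0.00063957] from ear [3.45546037e-05 2.73011828e-02 9.62472256e-04]
hole [ 0.     -0.0046  0.0477] [ 0.     -0.0046 -0.0457] ear tip top [ 0.     -0.0046  0.0618]
```

play_rows --series "0 0.02 0.2 0 0 0 0; 0 0 0.2 0 0 0 0; 0 0 0.15 0 0 0 0; 0 0 0.06 0 0 0 0; 0 0 0 0 0 0 0"

```text
time_s: 40.1
position: [0.4667, -0.0035, 0.0141]
eef_rot: [[-0.19, -0.001, -0.982], [0.982, 0.0, -0.19], [0.0, -1.0, 0.001]]
ft_force: [-0.3, 0.9, -4.2]
opening: 0.0548
```

play_rows --series "0 0 0 0 0 0 0; 0 0 0 0 0 0 0; 0 0 0 0 0 0 0"

```text
time_s: 40.4
position: [0.4675, -0.0035, 0.0149]
eef_rot: [[-0.19, 0.001, -0.982], [0.982, -0.0, -0.19], [-0.0, -1.0, -0.001]]
ft_force: [-0.6, 0.3, -4.2]
opening: 0.0543
```

```bash
python3 look.py w27; python3 - <<'E'
from ld import *
c,o=ld("w27"); crop(c["image"],230,80,410,330,3,"pics/w27z.png")
E
```

```text
40.4 [ 0.4675 -0.0035  0.0149] yaw 100.98 tilt y [ 5.e-04 -0.e+00 -1.e+00] F [-0.59  0.33 -4.23] open 0.0543 q [-0.008  0.372 -0.622  0.576 -0.    -0.199]
```

View pics/w27z.png

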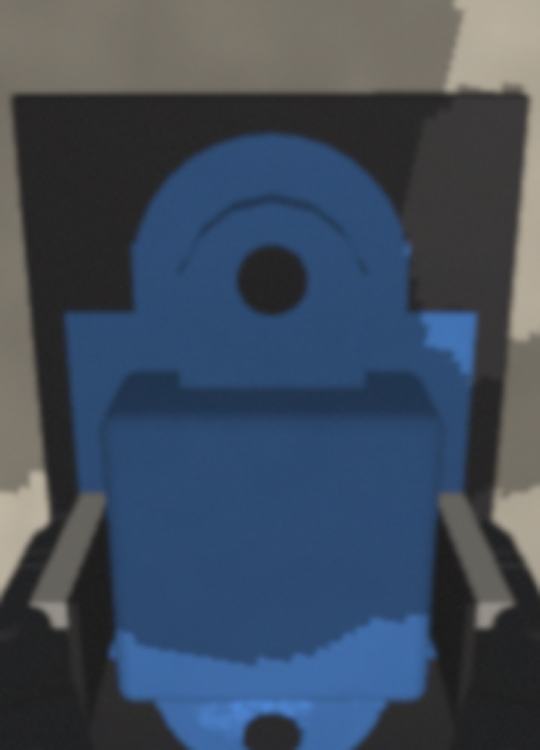

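play_rows --series "0 0 0.03 0 0 0 0; 0 0 0 0 0 0 0"

```text
time_s: 40.65
position: [0.4672, -0.0035, 0.0138]
eef_rot: [[-0.19, -0.0, -0.982], [0.982, -0.0, -0.19], [-0.0, -1.0, 0.0]]
ft_force: [-0.7, 0.4, -3.4]
opening: 0.0544
```

play_rows --series "0 0 0.02 0 0 0 0; 0 0 0 0 0 0 0"

```text
time_s: 40.85
position: [0.4672, -0.0035, 0.0134]
eef_rot: [[-0.19, 0.0, -0.982], [0.982, -0.0, -0.19], [-0.0, -1.0, -0.0]]
ft_force: [0.0, 0.1, -0.2]
opening: 0.0543
```

```bash
python3 look.py w28; python3 - <<'E'
from fl import *
c,o=ld("w28"); crop(c["image"],230,80,410,330,3,"pics/w28z.png")
E
```

```text
40.85 [ 0.4672 -0.0035  0.0134] yaw 100.97 tilt y [ 1.e-04 -0.e+00 -1.e+00] F [ 0.    0.09 -0.22] open 0.0543 q [-0.007  0.374 -0.624  0.572 -0.    -0.199]
```

View pics/w28z.png

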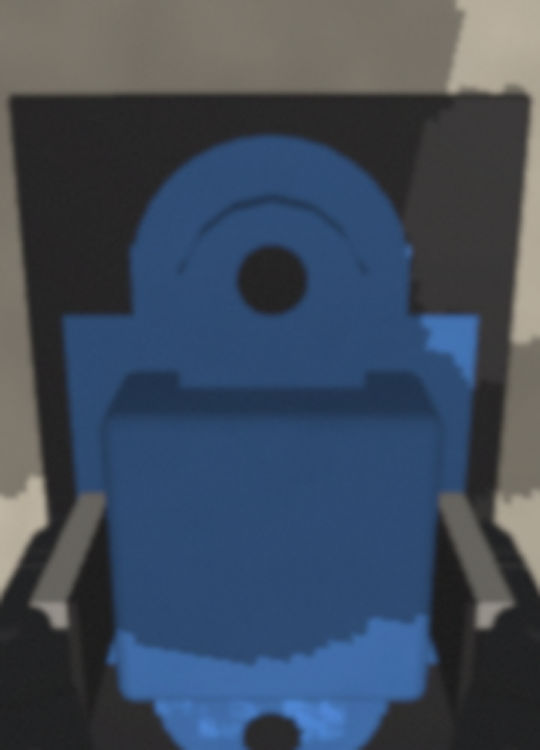

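Weight has transferred to the pad. A last small nudge, then release.

play_rows --series "0 0 0.01 0 0 0 0; 0 0 0 0 0 0 0; 0.85 0 0 0 0 0 0; 0.85 0 0 0 0 0 0; 0.85 0 0 0 0 0 0"

```text
time_s: 41.4
position: [0.4676, -0.0035, 0.0129]
eef_rot: [[-0.19, 0.001, -0.982], [0.982, 0.0, -0.19], [-0.0, -1.0, -0.001]]
ft_force: [0.6, 0.9, 0.2]
opening: 0.0723
```

play_rows --series "1 0 0 0 0 0 0; 1 0 -0.3 0 0 0 0; 1 0 -0.7 0 0 0 0; 1 0 -1 0 0 0 0; 1 0 -1 0 0 0 0"

```text
time_s: 41.9
position: [0.4667, -0.0035, 0.1042]
eef_rot: [[-0.19, -0.001, -0.982], [0.982, -0.0, -0.19], [0.0, -1.0, 0.001]]
ft_force: [1.2, 0.5, -0.8]
opening: 0.0853
```

play_rows --series "1 0 -1 0 0 0 0; 1 0 -1 0 0 0 0; 1 0 0 0 0 0 0; 1 0 0 0 0 0 0; 1 0 0 0 0 0 0"

```text
time_s: 42.4
position: [0.4664, -0.0035, 0.1623]
eef_rot: [[-0.19, -0.001, -0.982], [0.982, 0.0, -0.19], [0.0, -1.0, 0.001]]
ft_force: [-0.6, 0.3, -0.7]
opening: 0.0857
```

```bash
python3 look.py w29; python3 - <<'E'
from fl import *
c,o=ld("w29"); crop(c["image"],220,90,420,270,4,"pics/w29z.png")
c=vision.read_camera("side"); crop(c["image"],200,150,400,320,4,"pics/side29.png")
E
```

```text
42.4 [ 0.4664 -0.0035  0.1623] yaw 100.97 tilt y [-0.0015  0.     -1.    ] F [-0.62  0.31 -0.67] open 0.0857 q [-0.008  0.205 -0.401  0.966 -0.    -0.199]
```

View pics/w29z.png

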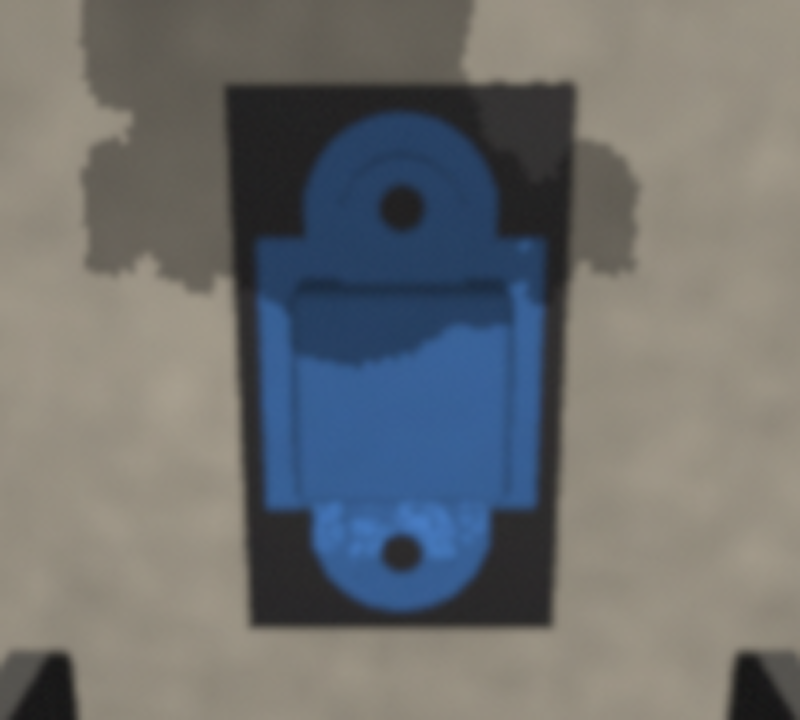

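View pics/side29.png

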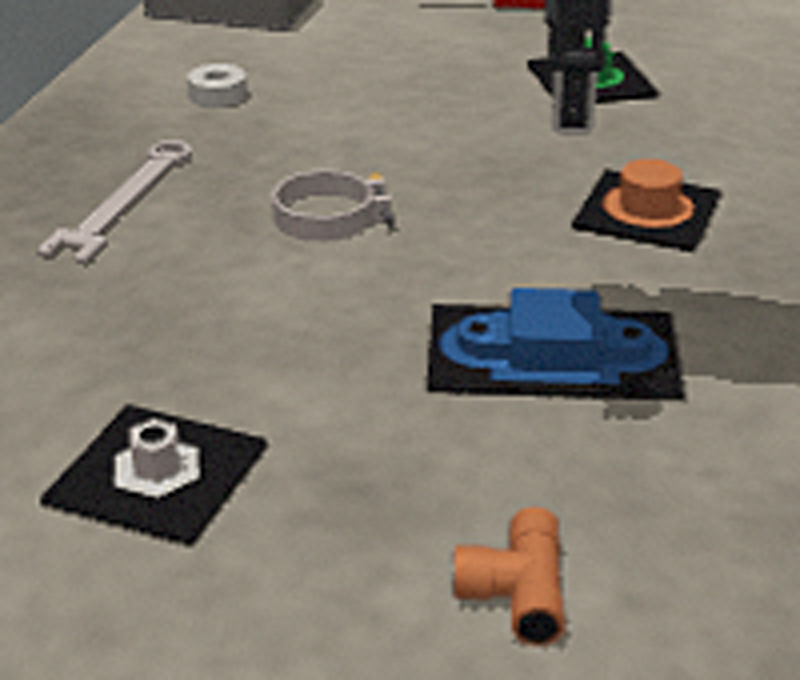

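```bash
python3 - <<'E'
from fl import *
_,_,h=q("w29",[(402,208),(402,552)],220,90,4,.018)
_,_,m=q("w29",[(256,238),(547,238),(537,509),(267,509)],220,90,4)
_,_,e=q("w29",[(227,86),(575,86),(552,626),(251,626)],220,90,4)
print(h.mean(0)[:2],m.mean(0)[:2],e.mean(0)[:2])
a=lambda d:np.degrees(np.arctan2(d[1],d[0]))
print(a(h[1]-h[0]),a(m[2]+m[3]-m[0]-m[1]),a(e[2]+e[3]-e[0]-e[1]))
job.sign_off()
E
```

```text
[ 0.46675767 -0.00350986] [ 0.46729819 -0.00347242] [ 0.46663779 -0.0037379 ]
10.967050050370469 11.065733467857665 11.00717316112346
the job is handed in; nothing more can be done
```

I set the nut, plug, cap and flange on their own pads in that order, with nothing dropped or tipped, and handed the job in after about 42 s of the 109 s allowed.

- **Flange:** after release, the wrist camera put its centre within about 0.6 mm of the marked outline. Its ears were within about 0.1° of the marked ears.
- **Nut, plug and cap:** each stood upright and looked centred to about 1 mm. That was measured while lowering and checked by eye in the wrist and side pictures after release.
- **Tee and clamp:** in the last side picture they look where they were at the start, and the arm never came near them.
- **Forces:** the forces I read during contact stayed under about 8 N. They were read only at the end of each move.
- **Disagreements:** the scene and side cameras differed by 1–4 mm on positions, and the wrist camera showed a sideways bias of about 1 mm, which I corrected. For the final placings I used offsets within a single wrist picture. For the held cap, the tilt-direction readings disagreed by about 1.5 mm, so I used the one closest to the pad.
- **Not checked:** in the last side picture the gripper partly hid the plug. It looked upright and centred when I last saw it clearly.

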